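# Build the sieve stack and flag it ready

### The job

Build the sorting stack on the white catch pan from whichever sieves are here, edges flush with the pan, in the order blue, green, yellow, red from the bottom (skip missing colours), pressing each one down on the middle of its mesh with the fingertips to feel that it lies flat before adding the next. Then lay the white cover squarely on top, and last pull the orange-headed marker out of its black cup and stand it in the grey socket at the end of the pan. Do not disturb the green-capped jar and the amber vial that stand in between.

Things in the scene. Friction and masses are not known exactly. Their poses are not given: they have to be found in the camera images.
- sieve_blue: Sorting sieve with a blue plastic rim (finest mesh); may be absent. Rectangular plate 64 mm (its x) by 100 mm (its y) by 16 mm thick, about 120 g; rim 6 mm wide all round, steel mesh between, 1.5 mm below the rim's top. Origin: centre of its underside; z up. Starts flat on the table. Top and underside are flat, nothing interlocks: only friction keeps a stack together.
- sieve_green: Sorting sieve with a green plastic rim (fine mesh); may be absent. Rectangular plate 64 mm (its x) by 100 mm (its y) by 16 mm thick, about 120 g; rim 6 mm wide all round, steel mesh between, 1.5 mm below the rim's top. Origin: centre of its underside; z up. Starts flat on the table. Top and underside are flat, nothing interlocks: only friction keeps a stack together.
- sieve_yellow: Sorting sieve with a yellow plastic rim (coarse mesh); may be absent. Rectangular plate 64 mm (its x) by 100 mm (its y) by 16 mm thick, about 120 g; rim 6 mm wide all round, steel mesh between, 1.5 mm below the rim's top. Origin: centre of its underside; z up. Starts flat on the table. Top and underside are flat, nothing interlocks: only friction keeps a stack together.
- sieve_red: Sorting sieve with a red plastic rim (coarsest mesh); may be absent. Rectangular plate 64 mm (its x) by 100 mm (its y) by 16 mm thick, about 120 g; rim 6 mm wide all round, steel mesh between, 1.5 mm below the rim's top. Origin: centre of its underside; z up. Starts flat on the table. Top and underside are flat, nothing interlocks: only friction keeps a stack together.
- cover: White cover plate with six grey stripes (no knob), 64 mm (its x) by 100 mm (its y) by 14 mm thick, 100 g. Origin: centre of its underside; z up. Starts flat on the table.
- pan: White catch pan, fixed to the table, a block 64 mm (its x) by 100 mm (its y) by 30 mm high with a flat closed grey-topped deck the same outline as the sieves. Origin: centre of its underside; z up. At its +y end is a grey marker socket.
- pan_top (a point): Centre of the pan's top face, 30 mm above the table, axes as the pan's.
- socket_floor (a point): Centre of the inner floor of the marker socket: a square grey open box, 30 mm inside, 4 mm walls, rim 60 mm above the table, inner floor 4 mm above the table; its centre is 85 mm from the pan's centre along the pan's +y.
- cup: Upright black square marker cup, 0.8 kg, standing loose on the table: 36 mm outside, 26 mm inside, 80 mm tall, on a 70 mm square foot 6 mm thick; its inner floor is 6 mm above the table. Origin: centre of its underside. Holds the marker.
- marker: Batch marker, 30 g: square wooden stake 14 by 14 mm, 125 mm long, topped by an orange head 14 mm (its x) by 34 mm (its y) by 35 mm tall; 160 mm overall. Origin: centre of its lower end; z runs up the stake. Starts loosely upright in the cup, possibly leaning by up to 0.25 rad if the cup has been knocked.
- jar: Bystander: small clear jar with a green cap, 40 mm across, 55 mm tall. Origin at its underside. Leave alone.
- vial: Bystander: amber vial with a white cap, 32 mm across, 60 mm tall. Origin at its underside. Leave alone.
There are look-alikes about, which are no part of the job. What is shaped like the sieve_red but purple is not meant.

How it is judged:
By the outcome, as a careful person would: the job done as asked, in the order asked, and still so for the second after the job is handed in, with the robot touching nothing.
Of sieve_blue, sieve_green, sieve_yellow, sieve_red only 3 to 4 are there at a start; the rules pass over those that are not, and their reading is None.
At some moment in a run one of cup may be knocked a few centimetres aside while the robot is not near it.
It also fails if it takes over 208 s, if anything falls off the work surface, if the arm or the gripper's body presses on something with over 40 N, if the wrist force passes 120 N, or if a joint passes its speed limit or range.

### The arm

A 6-joint arm with a two-finger parallel gripper is mounted at the origin on the work surface. World frame = base frame: x ahead of the robot, y to its left, z up, the work surface at z = 0. Lengths are in m, angles in rad, forces in N, time in s.
With the tool pointing down it reaches from about 0.35 to 0.925 m from the base axis. Payload 6.4 kg.
Tool frame: the origin (TCP) lies midway between the tips of the shut fingers; the grasp point (between the pads) lies 19 mm behind it (r.tcp_to_grasp is the distance from the TCP to the grasp point, in m); z points along the fingers, x is the direction in which the jaws open and shut, and the axes are right-handed (so a half turn about z gives the same grasp; the last joint's range is limited). The gripper opens to 85 mm and grips with 20 to 120 N. Pads are 22 mm wide; open, the fingers measure 114 mm over their backs; the gripper's body (76 mm by 85 mm) begins 54 mm behind the grasp point. The pads swing forward as they close: fully open they stand 13 mm farther back than shut.
Start: joints at [-1.48, 0.245, 1.558, -0, 1.339, -0.174], TCP at [0.17, -0.627, 0.231] pointing down, gripper open.
Joint ranges: [-3.13, 3.13], [-1.02, 2.26], [0.13, 2.54], [-0.95, 4.09], [0.21, 2.88], [-2.74, 2.74]. Speed limits (rad/s): [2.57, 2.57, 3.14, 3.14, 3.14, 3.14].

### API

Orientations are given as a rotation vector (axis times angle).
In Python, from workcell import r gives the robot as it stands.
- The arm moves only by the tool step_arm, never from a script. Its argument "moves" is one flat list of numbers, 7 for each row, row after row: the turn, a rotation vector about the tool's x, y, z in rad, then the shift along the tool's x, y, z in cm, then the opening in per cent of the stroke, from 0 (shut) to 100 (fully open). In form: [ax, ay, az, dx, dy, dz, jaw, ax, ay, az, dx, dy, dz, jaw, ...]. A call has exactly 10 rows; each row is the pose to reach, as a shift and turn from the pose commanded when the call began, along the tool's axes at that moment; what a row does not reach only later rows make up. A row lasts 1/8 s, in which the tool goes at most 62.5 mm and 10.7 degrees, less where a joint would pass 70% of its speed; a pose out of reach is approached as far as the arm can. A call with a gripper value outside its range is refused whole. The fingers move at their own pace and stop on an object; the grip force is fixed at half the most. Time passes only in rows, so rows that repeat a pose let the fingers close, or fill a call up. It gives the time, the measured TCP pose, the force and the opening at its end, in the units of the state.
- r.read_state(): the state, without advancing time (a new reading comes with each control period).
- r.get_image(name): name is "scene" or "top" or "wrist"; returns the picture (420x560x3 uint8, red, green, blue); there is no depth.
- r.camera_info(name): a dict with "camera_matrix" (3x3 intrinsics, pixels), "origin" and "rotation" of the camera in the world; the wrist camera has in their place "tool_from_camera" (4x4, takes a point from camera to tool coordinates, whose origin is the TCP and whose axes are the tool frame's). Camera axes: x right, y up, looking along -z (the intrinsics and any distortion apply to the point x, -y, -z); pixel columns grow to the right and rows downward; lengths in m; the calibration is good to about 2 mm. The wrist camera is an equidistant fisheye: a pixel r from the principal point sees the ray r / f radians off the axis. A picture is of the moment at which its call begins: read the wrist's pose just before it. camera_info takes no time and is no camera call.
- r.finish_job(): hands the job in, once; it reports no verdict.
The state is a dict: "t": time; "joints": joint angles; "joint_velocities": joint speeds; "joint_efforts": joint torques, N m; "ee_pos": TCP position; "ee_rot": TCP orientation; "contact_force": force on the tool from outside, world axes, zero at the start; "ft_torque": the same for the moment, N m; "opening": opening from 0.0 (shut) to 1.0 (fully open).
Only numpy, scipy, OpenCV 4.12 (cv2) and the standard library are available. Lean on these libraries where they do the work, as an engineer would, in place of code of your own. Each camera call takes 0.05 s, during which the arm holds its last target.

## Working session

There is one attempt and no reset: what is moved stays moved. The work goes in short steps, Python scripts to look and compute and a tool call to move; the robot and the scene stay as the last step left them, time stands still between calls to the robot, and variables do not carry over. Pictures are saved under pics/ and viewed, and the job is handed in when it is done.

Besides the shell and the picture viewer there is one more tool, called after "Request:" by a JSON object that holds its "fn" and its "kwargs", one argument or row to a line. step_arm: Moves the arm, as the interface text tells. Its arguments: {"type":"object","properties":{"moves":{"type":"array","items":{"type":"number"}}},"required":["moves"]}

```bash
ls; mkdir -p pics; python3 - <<'E'
from workcell import r
import cv2
s=r.read_state(); print(s)
for n in ["scene","top","wrist"]:
    im=r.get_image(n); cv2.imwrite(f"pics/{n}0.png",im[:,:,::-1]); print(n,r.camera_info(n))
E
```

```text
pics
{'t': 0.0, 'joints': array([-1.48008855e+00,  2.45822071e-01,  1.55905628e+00, -6.40643762e-07,
        1.33868155e+00, -1.74106748e-01]), 'joint_velocities': array([-1.11465392e-03,  1.20851090e-03,  4.77307048e-04,  3.07566140e-04,
       -7.72845469e-05,  2.90441700e-03]), 'joint_efforts': array([-2.36981723e-04, -4.29506457e+01, -3.26132333e+01, -1.14250272e-04,
        5.29782075e-03,  2.58372545e-06]), 'ee_pos': array([ 0.1700734 , -0.62676311,  0.23015248]), 'ee_rot': array([-2.49412334e+00,  1.90784080e+00,  2.09183122e-03]), 'contact_force': array([-0.06880917,  0.41984589, -0.42982645]), 'ft_torque': array([-0.03025001, -0.02951061,  0.02691301]), 'opening': 1.0021248422242324}
scene {'camera_matrix': array([[540.12327634,   0.        , 277.20678599],
       [  0.        , 540.12327634, 204.15130979],
       [  0.        ,   0.        ,   1.        ]]), 'origin': array([ 0.96131219, -0.26941014,  1.04271415]), 'rotation': array([0.50498087, 0.25288344, 0.93016882])}
top {'camera_matrix': array([[399.21012897,   0.        , 287.33793336],
       [  0.        , 399.21012897, 204.5495563 ],
       [  0.        ,   0.        ,   1.        ]]), 'origin': array([0.44218625, 0.07629478, 1.03599723]), 'rotation': array([ 0.02440835, -0.06083983, -1.58870049])}
wrist {'camera_matrix': array([[325.1922621 ,   0.        , 288.60393991],
       [  0.        , 325.1922621 , 208.40469348],
       [  0.        ,   0.        ,   1.        ]]), 'tool_from_camera': array([[ 9.99999764e-01,  6.42261090e-04,  2.43896339e-04,
         3.52496906e-05],
       [ 6.86568191e-04, -9.47009559e-01, -3.21204645e-01,
        -8.21913303e-02],
       [ 2.46749195e-05,  3.21204737e-01, -9.47009776e-01,
        -1.42761902e-01],
       [ 0.00000000e+00,  0.00000000e+00,  0.00000000e+00,
         1.00000000e+00]])}
```

View pics/scene0.png

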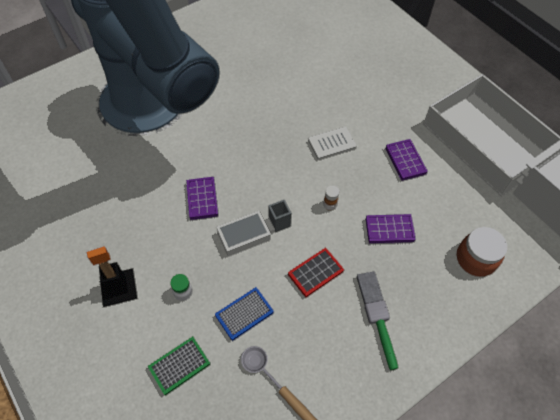

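View pics/top0.png

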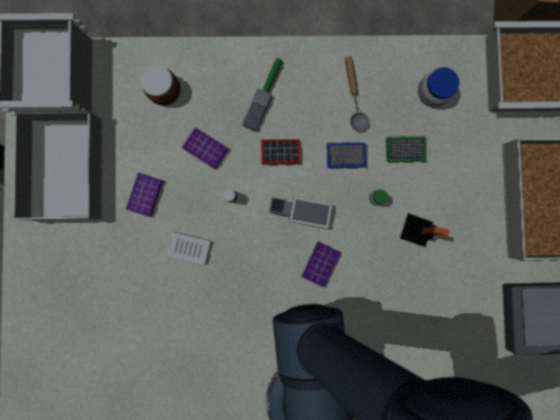

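View pics/wrist0.png

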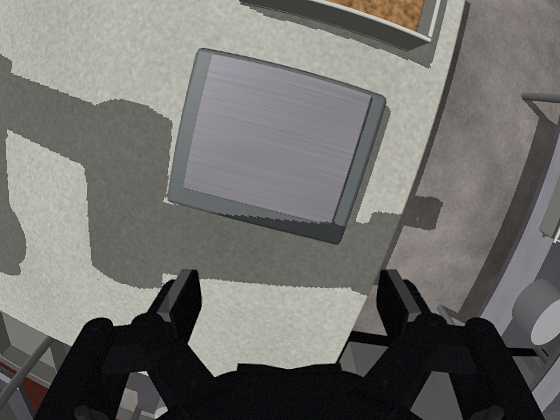

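Sieves seen in the scene picture: blue (244,313), green (179,365), red (316,271). There is no yellow. Three purple look-alikes sit at (201,197), (406,159) and (390,228). The cover is at (332,142), the pan at (244,232), the socket at (280,213), the cup and marker at (118,285), the jar at (180,285) and the vial at (331,197). The purple plates are not wanted.

```bash
cat > h.py <<'E'
import numpy as np, cv2
from scipy.spatial.transform import Rotation as R
from workcell import r
def ray(name,px,info=None,pose=None):
    info=info or r.camera_info(name); K=info['camera_matrix']; px=np.atleast_2d(px).astype(float)
    x=(px[:,0]-K[0,2])/K[0,0]; y=(px[:,1]-K[1,2])/K[1,1]
    if name=='wrist':
        rr=np.hypot(x,y); s=np.where(rr>1e-9,np.sin(rr)/np.maximum(rr,1e-9),1)
        d=np.stack([x*s,-y*s,-np.cos(rr)],1)
        T=np.eye(4); T[:3,:3]=R.from_rotvec(pose[1]).as_matrix(); T[:3,3]=pose[0]
        M=T@info['tool_from_camera']; return M[:3,3],d@M[:3,:3].T
    d=np.stack([x,-y,-np.ones_like(x)],1)
    return info['origin'],d@R.from_rotvec(info['rotation']).as_matrix().T
def plane(name,px,z,**k):
    o,d=ray(name,px,**k); return o+d*((z-o[2])/d[:,2])[:,None]
def rect(P):
    """P: Nx3 points on plane -> centre, dims, yaw of short axis (mod pi)"""
    (c,(w,h),a)=cv2.minAreaRect((P[:,:2]*1000).astype(np.float32))
    a=np.deg2rad(a)
    if w>h: a+=np.pi/2; w,h=h,w
    a=(a+np.pi/2)%np.pi-np.pi/2
    return np.array(c)/1000,(w,h),a
def mask(im,col):
    hsv=cv2.cvtColor(im,cv2.COLOR_RGB2HSV); H,S,V=cv2.split(hsv)
    m={'blue':(H>105)&(H<122)&(S>100)&(V>40),'green':(H>50)&(H<85)&(S>100)&(V>40),'red':((H<5)|(H>174))&(S>150)&(V>60),
       'orange':(H>5)&(H<16)&(S>180)&(V>100)}[col]
    return m.astype(np.uint8)*255
def blobs(m,amin=60):
    cs,_=cv2.findContours(m,cv2.RETR_EXTERNAL,cv2.CHAIN_APPROX_NONE)
    return sorted([c for c in cs if cv2.contourArea(c)>amin],key=cv2.contourArea,reverse=True)
def go(p,yaw,s=None):
    """shift (cm, tool axes) & turn about tool z to bring TCP to p with jaw axis at yaw (mod pi)"""
    s=s or r.read_state(); Rt=R.from_rotvec(s['ee_rot']).as_matrix()
    best=None
    for k in (-1,0,1):
        y=yaw+k*np.pi
        X=np.array([np.cos(y),np.sin(y),0]); Z=np.array([0,0,-1.]); Y=np.cross(Z,X)
        D=R.from_matrix(Rt.T@np.stack([X,Y,Z],1)).as_rotvec()
        j6=s['joints'][5]+D[2]
        out=(np.round(D,4),np.round(Rt.T@(np.array(p)-s['ee_pos'])*100,2),round(j6,2))
        if best is None or abs(D[2])<abs(best[0][2]): best=out
    print('turn',best[0],'shift cm',best[1],'j6~',best[2]); return best
def st():
    s=r.read_state(); Rt=R.from_rotvec(s['ee_rot']).as_matrix()
    print('t',round(s['t'],2),'p',np.round(s['ee_pos'],4),'yaw',round(np.arctan2(Rt[1,0],Rt[0,0]),4),'tilt',np.round(Rt[:2,2],4),'F',np.round(s['contact_force'],1),'op',round(s['opening'],3),'j',np.round(s['joints'],2)); return s
E
python3 - <<'E'
from h import *
for n in ('top','scene'):
    im=cv2.imread(f'pics/{n}0.png')[:,:,::-1].copy()
    for c in ('blue','green','red'):
        for b in blobs(mask(im,c),80):
            P=plane(n,b.reshape(-1,2),0.016); print(n,c,b.reshape(-1,2).mean(0).round(),rect(P))
    hsv=cv2.cvtColor(im,cv2.COLOR_RGB2HSV)
    pts={'top':[(190,248),(312,213),(205,242),(279,205),(262,152)],'scene':[(332,142),(244,232),(352,140),(222,232),(280,213)]}[n]
    for p in pts: print(p,im[p[1],p[0]],hsv[p[1],p[0]])
    a={'top':(130,130,340,290),'scene':(160,110,440,400)}[n]
    k={'top':3.6,'scene':2}[n]
    cv2.imwrite(f'pics/{n}0c.png',cv2.resize(im[a[1]:a[3],a[0]:a[2],::-1],None,fx=k,fy=k,interpolation=cv2.INTER_CUBIC))
E
```

```text
top blue [346. 155.] (array([ 0.62283923, -0.10329283]), (62.60947799682617, 100.9401626586914), np.float64(-0.014262292901809914))
top blue [443.  83.] (array([ 0.8097998 , -0.36282593]), (79.54844665527344, 80.78265380859375), np.float64(1.532476767660019))
top green [406. 149.] (array([ 0.63624695, -0.25879471]), (62.88225173950195, 99.86956787109375), np.float64(-0.013914617221500336))
top green [272.  75.] (array([0.83625598, 0.08501411]), (15.742756843566895, 91.20314025878906), np.float64(1.1575419025385045))
top green [380. 197.] (array([ 0.51400781, -0.18747871]), (34.466617584228516, 34.92451858520508), np.float64(0.4365919712048649))
top red [280. 151.] (array([0.63452856, 0.06707492]), (59.853111267089844, 95.46041107177734), np.float64(-0.015414775863542118))
(190, 248) [104 108 112] [105  18 112]
(312, 213) [64 71 72] [94 28 72]
(205, 242) [132 136 138] [100  11 138]
(279, 205) [34 36 37] [100  21  37]
(262, 152) [103  44  41] [  1 154 103]
scene blue [244. 313.] (array([ 0.62607965, -0.10326979]), (65.39126586914062, 100.10445404052734), np.float64(-0.007999470124325114))
scene green [178. 365.] (array([ 0.64007611, -0.25985141]), (64.15792846679688, 98.38129425048828), np.float64(0.005146352307563884))
scene green [386. 344.] (array([0.83606738, 0.08559044]), (17.331832885742188, 96.66622924804688), np.float64(1.1388060316375794))
scene green [179. 283.] (array([ 0.49731897, -0.17591949]), (34.660518646240234, 39.18193435668945), np.float64(1.4557859840651162))
scene red [315. 272.] (array([0.63710602, 0.066764  ]), (63.77197265625, 101.19637298583984), np.float64(0.003563819284203351))
(332, 142) [174 174 171] [ 30   4 174]
(244, 232) [ 97 101 102] [ 96  13 102]
(352, 140) [173 173 170] [ 30   4 173]
(222, 232) [116 119 118] [ 80   6 119]
(280, 213) [44 46 46] [90 11 46]
```

View pics/top0c.png

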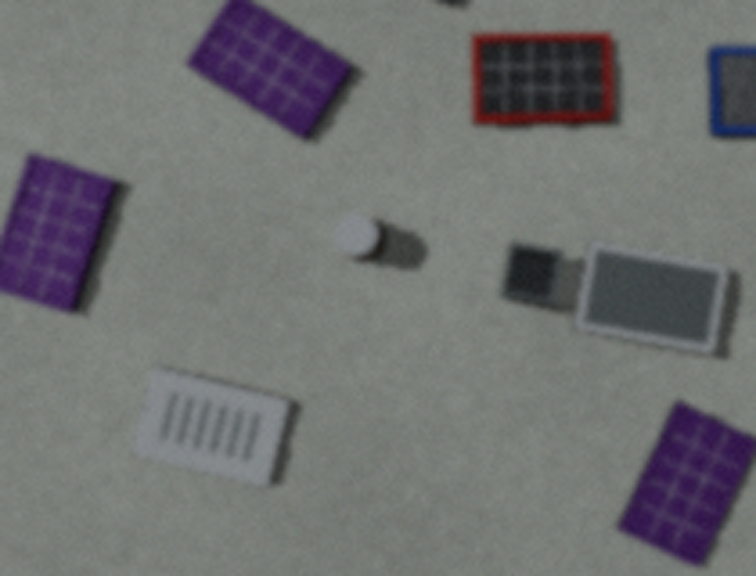

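View pics/scene0c.png

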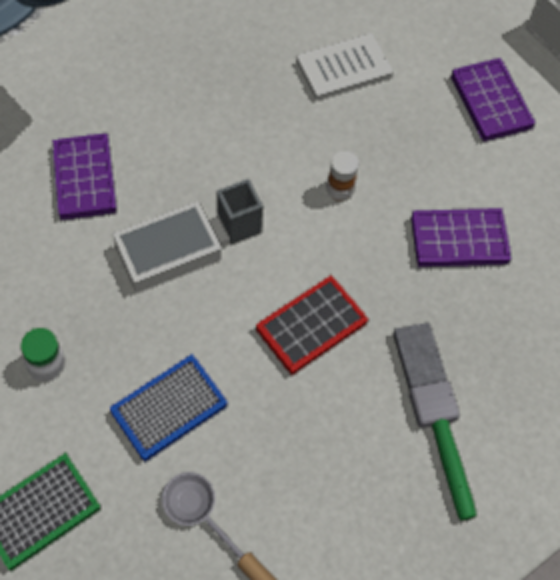

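The pan top corners in the scene crop are about (115,238), (201,206), (218,250) and (131,278). The cover and socket also show clearly. Next: rough positions from those corners, then a wrist view over the pan.

```bash
python3 - <<'E'
from h import *
f=lambda L:np.array(L)/2.+[160,110]
print('pan',rect(plane('scene',f([(115,238),(201,206),(219,250),(131,279)]),0.03)))
print('cover',rect(plane('scene',f([(297,64),(375,37),(391,70),(317,96)]),0.014)))
print('socket',rect(plane('scene',f([(217,193),(253,182),(263,206),(227,214)]),0.06)))
g=lambda L:np.array(L)/3.6+130
print('panT',rect(plane('top',g([(592,240),(730,262),(716,355),(576,330)]),0.03)))
print('coverT',rect(plane('top',g([(155,368),(297,400),(272,485),(136,452)]),0.014)))
print('socketT',rect(plane('top',g([(514,242),(563,248),(552,304),(502,297)]),0.06)))
s=st()
go((0.56,-0.02,0.25),-0.1)
E
```

```text
pan (array([ 0.47860324, -0.00676673]), (57.40583419799805, 99.1372299194336), np.float64(-0.2576913286596474))
cover (array([0.39617303, 0.30467871]), (52.306392669677734, 104.91796875), np.float64(-0.20848876173016073))
socket (array([0.49540366, 0.07737405]), (31.323904037475586, 40.71998977661133), np.float64(-0.2714255167172954))
panT (array([ 0.47593658, -0.00868152]), (66.0622329711914, 99.656005859375), np.float64(-0.19527056113371621))
coverT (array([0.38993094, 0.30120505]), (61.821693420410156, 102.4759750366211), np.float64(-0.24107759767335146))
socketT (array([0.49250031, 0.07628651]), (34.223304748535156, 40.740631103515625), np.float64(1.3583852614112666))
t 0.15 p [ 0.17   -0.6269  0.2304] yaw -1.3061 tilt [-0.0001  0.0015] F [1.5 0.1 0. ] op 0.998 j [-1.48  0.25  1.56 -0.    1.34 -0.17]
turn [-1.1000e-03  1.1000e-03 -1.2061e+00] shift cm [-48.38 -53.52  -1.87] j6~ -1.38
```

Request:
{"fn": "step_arm", "kwargs": {
  "moves": [0,0,-0.15,-6,-6,-0.3,100,0,0,-0.3,-12,-12,-0.6,100,0,0,-0.45,-18,-18,-0.9,100,0,0,-0.6,-22,-23,-1.2,100,0,0,-0.75,-27,-28,-1.5,100,0,0,-0.9,-31,-33,-1.7,100,0,0,-1.05,-36,-38,-1.8,100,0,0,-1.1,-40,-43,-2,100,0,0,-1.12,-44,-48,-2,100,0,0,-1.12,-48.2,-51.5,-2,100]
}}

```text
t: 1.4
ee_pos: [0.5003, -0.0949, 0.2505]
ee_rot: [3.128, -0.291, 0.001]
contact_force: [0.6, -0.3, 0.3]
opening: 0.999
```

```bash
python3 - <<'E'
from h import *
s=st()
im=r.get_image('wrist'); cv2.imwrite("pics/w1.png",im[:,:,::-1]); np.save('w1.npy',np.r_[s['ee_pos'],s['ee_rot']])
s=st()
E
```

```text
t 1.4 p [ 0.5003 -0.0949  0.2505] yaw -0.1858 tilt [ 0.0004 -0.0003] F [ 0.6 -0.3  0.3] op 0.999 j [-0.41 -0.11  1.89 -0.    1.36 -0.22]
t 1.45 p [ 0.5024 -0.089   0.2506] yaw -0.1797 tilt [0.0022 0.0039] F [-1.7  4.3 -0.6] op 0.994 j [-0.4  -0.11  1.89  0.    1.35 -0.22]
```

View pics/w1.png

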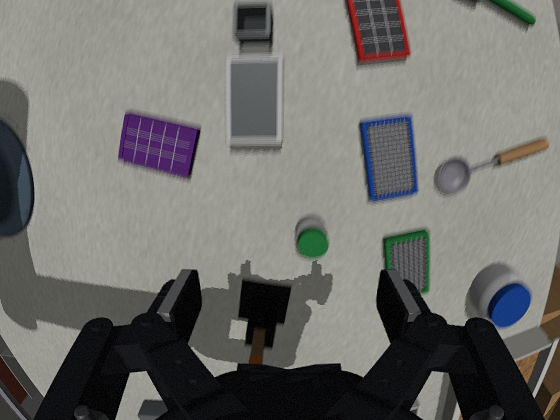

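```bash
python3 - <<'E'
from h import *
s=st(); go((0.477,-0.007,0.17),-0.192)
E
```

```text
t 1.45 p [ 0.5024 -0.089   0.2506] yaw -0.1797 tilt [0.0022 0.0039] F [-1.7  4.3 -0.6] op 0.994 j [-0.4  -0.11  1.89  0.    1.35 -0.22]
turn [-0.0043 -0.0015  0.0123] shift cm [-3.98 -7.58  8.08] j6~ -0.21
```

Request:
{"fn": "step_arm", "kwargs": {
  "moves": [0,0,0.012,-4,-7.6,8,100,0,0,0.012,-4,-7.6,8,100,0,0,0.012,-4,-7.6,8,100,0,0,0.012,-4,-7.6,8,100,0,0,0.012,-4,-7.6,8,100,0,0,0.012,-4,-7.6,8,100,0,0,0.012,-4,-7.6,8,100,0,0,0.012,-4,-7.6,8,100,0,0,0.012,-4,-7.6,8,100,0,0,0.012,-4,-7.6,8,100]
}}

```text
t: 2.7
ee_pos: [0.4741, -0.0148, 0.1704]
ee_rot: [-3.126, 0.31, 0.0]
contact_force: [-0.4, -0.6, -0.9]
opening: 1.005
```

```bash
cat >> h.py <<'E'
def wimg(tag):
    s=r.read_state(); im=r.get_image('wrist'); cv2.imwrite(f"pics/{tag}.png",im[:,:,::-1]); np.save(tag+'.npy',np.r_[s['ee_pos'],s['ee_rot']]); return im,(s['ee_pos'],s['ee_rot'])
def load(tag):
    p=np.load(tag+'.npy'); return cv2.imread(f"pics/{tag}.png")[:,:,::-1].copy(),(p[:3],p[3:])
E
python3 - <<'E'
from h import *
s=st(); wimg('w2'); st()
E
```

```text
t 2.7 p [ 0.4741 -0.0148  0.1704] yaw -0.198 tilt [-0.0002  0.0001] F [-0.4 -0.6 -0.9] op 1.005 j [-0.27 -0.11  2.05  0.    1.2  -0.07]
t 2.75 p [ 0.4742 -0.0147  0.1704] yaw -0.198 tilt [-0.0001  0.0001] F [-0.3 -0.4  0.6] op 0.999 j [-0.27 -0.11  2.05  0.    1.2  -0.07]
```

View pics/w2.png

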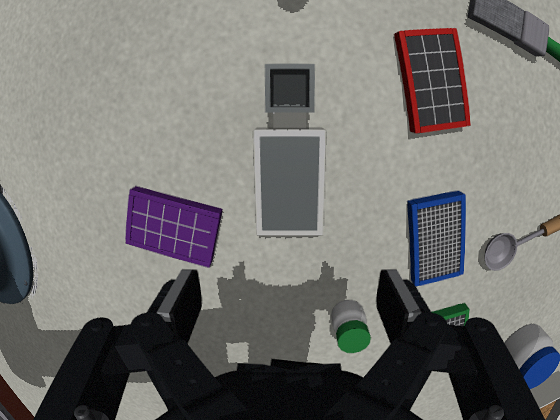

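```bash
cat >> h.py <<'E'
def inner(im,box,cond,ks=5):
    x0,y0,x1,y1=box; m=np.zeros(im.shape[:2],np.uint8); m[y0:y1,x0:x1]=cond(im[y0:y1,x0:x1].astype(int)).astype(np.uint8)*255
    m=cv2.morphologyEx(m,cv2.MORPH_CLOSE,np.ones((ks,ks)))
    return blobs(m,100)[0].reshape(-1,2)
def quad(c):
    """corner pts by fitting four lines to contour sides"""
    h=cv2.convexHull(c.reshape(-1,1,2)); b=cv2.boxPoints(cv2.minAreaRect(h)); c=c.astype(float)
    q=cv2.approxPolyN(h,4,-1,True).reshape(-1,2).astype(float) if hasattr(cv2,'approxPolyN') else b
    L=[]
    for i in range(4):
        a,d=q[i],q[(i+1)%4]; u=(d-a)/np.linalg.norm(d-a); n=np.array([-u[1],u[0]])
        t=(c-a)@u; e=np.abs((c-a)@n); l=np.linalg.norm(d-a)
        k=(t>0.12*l)&(t<0.88*l)&(e<4)
        v=cv2.fitLine(c[k].astype(np.float32),cv2.DIST_HUBER,0,.01,.01).ravel(); L.append(v)
    o=[]
    for i in range(4):
        a,b=L[i-1],L[i]; A=np.array([[a[0],-b[0]],[a[1],-b[1]]]); s=np.linalg.solve(A,[b[2]-a[2],b[3]-a[3]]); o.append(a[2:]+s[0]*a[:2])
    return np.array(o)
def qrect(P):
    P=P[:,:2]; c=P.mean(0); e=[(P[1]-P[0]+P[2]-P[3])/2,(P[2]-P[1]+P[3]-P[0])/2]
    e.sort(key=np.linalg.norm); y=np.arctan2(e[1][1],e[1][0])-np.pi/2; y=(y+np.pi/2)%np.pi-np.pi/2
    ys=np.arctan2(e[0][1],e[0][0]);ys=(ys+np.pi/2)%np.pi-np.pi/2
    return np.round(c,4),np.round([np.linalg.norm(v)*1000 for v in e],1),round(y,4),round(ys,4)
E
python3 - <<'E'
from h import *
im,pose=load('w2')
print(im[133,290],im[180,256],im[120,256],im[200,240], im[88,267])
c=inner(im,(245,118,335,245),lambda a:(a.min(2)>170))
# rim top white vs table
q=quad(c); print(q.round(1)); print(qrect(plane('wrist',q,0.03,pose=pose)))
for col,z in (('blue',.016),('red',.016)):
    b=blobs(mask(im,col))[0].reshape(-1,2); q=quad(b); print(col,q.round(1),qrect(plane('wrist',q,z,pose=pose)))
q=np.array([(265,64),(315,64),(314,112),(266,112)]);print('sock',qrect(plane('wrist',q,.06,pose=pose)))
cv2.imwrite('pics/w2c.png',cv2.resize(im[50:250,230:340,::-1],None,fx=3,fy=3,interpolation=cv2.INTER_CUBIC))
E
```

```text
[176 174 175] [176 175 175] [163 162 154] [153 151 144] [ 98 102 102]Traceback (most recent call last):
  File "<stdin>", line 6, in <module>
  File "h.py", line 57, in quad
    q=cv2.approxPolyN(h,4,-1,True).reshape(-1,2).astype(float) if hasattr(cv2,'approxPolyN') else b
      ~~~~~~~~~~~~~~~^^^^^^^^^^^^^
cv2.error: OpenCV(4.12.0) :-1: error: (-5:Bad argument) in function 'approxPolyN'
> Overload resolution failed:
>  - Argument 'epsilon_percentage' must be float, not bool
>  - Argument 'epsilon_percentage' must be float, not bool
```

```bash
sed -i 's/cv2.approxPolyN(h,4,-1,True)/cv2.approxPolyN(h,4,epsilon_percentage=-1.0,ensure_convex=True)/' h.py
python3 - <<'E'
from h import *
im,pose=load('w2')
c=inner(im,(256,130,325,234),lambda a:(a.max(2)<135)); q=quad(c); print('deck',q.round(1)); print(qrect(plane('wrist',q,0.03,pose=pose)))
bl=cv2.GaussianBlur(im,(5,5),0)
c=inner(bl,(248,125,332,237),lambda a:((a[:,:,0]-a[:,:,2]<4)&(a.max(2)>150))); q=quad(c); print('rim',q.round(1)); print(qrect(plane('wrist',q,0.03,pose=pose)))
for col,z in (('blue',.016),('red',.016)):
    b=blobs(mask(im,col))[0].reshape(-1,2); q=quad(b); print(col,q.round(1),qrect(plane('wrist',q,z,pose=pose)))
q=np.array([(265,64),(315,64),(314,112),(266,112)]);print('sock',qrect(plane('wrist',q,.06,pose=pose)))
cv2.imwrite('pics/w2c.png',cv2.resize(im[50:250,230:340,::-1],None,fx=3,fy=3,interpolation=cv2.INTER_CUBIC))
E
```

```text
deck [[318.4 136. ]
 [316.5 230. ]
 [262.2 230. ]
 [259.4 136. ]]
(array([ 0.4759, -0.006 ]), array([51.4, 88.1]), np.float64(-0.1934), np.float64(-0.1988))
rim [[324.8 130. ]
 [320.  234. ]
 [257.7 234. ]
 [254.2 130. ]]
(array([ 0.476 , -0.0054]), array([60.3, 97.6]), np.float64(-0.2048), np.float64(-0.1986))
blue [[462.9 273.7]
 [414.8 285.9]
 [411.5 199.8]
 [465.6 189.3]] (array([ 0.6242, -0.1004]), array([ 63.3, 104.2]), np.float64(-0.0097), np.float64(-0.0074))
red [[470.5 124.5]
 [416.  132.6]
 [399.1  30.6]
 [456.6  27.8]] (array([0.636, 0.068]), array([62.9, 98.9]), np.float64(0.0001), np.float64(0.0035))
sock (array([0.4931, 0.077 ]), array([37.4, 37.6]), np.float64(-0.1984), np.float64(-0.1976))
```

View pics/w2c.png

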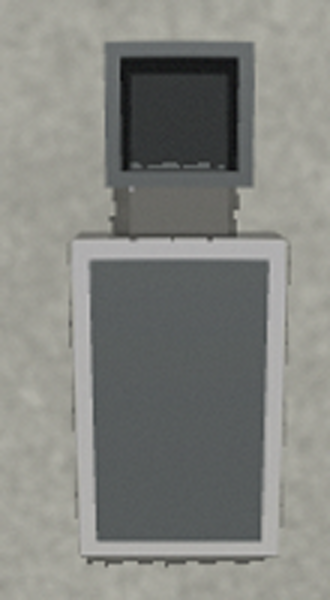

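```bash
python3 - <<'E'
from h import *
go((0.6245,-0.1025,0.11),-0.008)
E
```

```text
turn [-0.0e+00  1.0e-04 -1.9e-01] shift cm [16.47  5.65  6.04] j6~ -0.26
```

Request:
{"fn": "step_arm", "kwargs": {
  "moves": [0,0,-0.05,4.5,1.5,1,100,0,0,-0.1,9,3,2,100,0,0,-0.15,13,4.5,4,100,0,0,-0.19,16.5,5.6,6,100,0,0,-0.19,16.5,5.6,6,100,0,0,-0.19,16.5,5.6,6,100,0,0,-0.19,16.5,5.6,6,100,0,0,-0.19,16.5,5.6,6,100,0,0,-0.19,16.5,5.6,6,100,0,0,-0.19,16.5,5.6,6,100]
}}

```text
t: 4.0
ee_pos: [0.6249, -0.1021, 0.1108]
ee_rot: [3.141, -0.012, 0.001]
contact_force: [0.4, 0.3, -0.0]
opening: 1.003
```

```bash
python3 - <<'E'
from h import *
s=st(); im,pose=wimg('w3')
b=blobs(mask(im,'blue'))[0].reshape(-1,2); q=quad(b); print(q.round(1),qrect(plane('wrist',q,.016,pose=pose)))
for b in blobs(mask(im,'green'))[:2]:
    q=quad(b.reshape(-1,2)); print('green',q.round(1),qrect(plane('wrist',q,.016,pose=pose)))
E
```

```text
t 4.0 p [ 0.6249 -0.1021  0.1108] yaw -0.0079 tilt [ 0.0004 -0.0001] F [ 0.4  0.3 -0. ] op 1.003 j [-0.34  0.34  1.68 -0.    1.12 -0.33]
[[330.7 146. ]
 [326.3 268. ]
 [250.6 268. ]
 [244.8 146. ]] (array([ 0.624 , -0.1021]), array([ 63.3, 101.2]), np.float64(-0.0038), np.float64(-0.0091))Traceback (most recent call last):
  File "<stdin>", line 5, in <module>
  File "h.py", line 63, in quad
    v=cv2.fitLine(c[k].astype(np.float32),cv2.DIST_HUBER,0,.01,.01).ravel(); L.append(v)
      ~~~~~~~~~~~^^^^^^^^^^^^^^^^^^^^^^^^^^^^^^^^^^^^^^^^^^^^^^^^^^
cv2.error: OpenCV(4.12.0) /io/opencv/modules/imgproc/src/linefit.cpp:50: error: (-215:Assertion failed) count > 0 in function 'fitLine2D_wods'
```

View pics/w3.png

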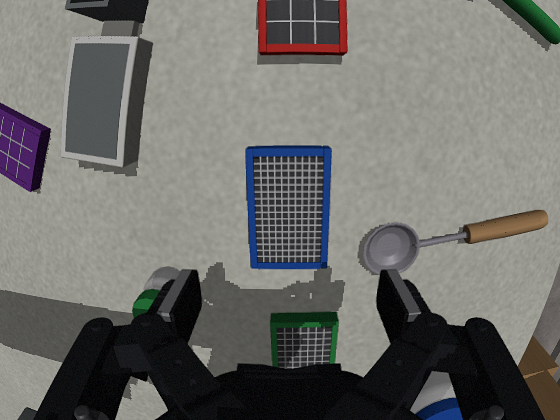

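The blue sieve sits at pixels (245–331,146–268), directly under the open jaws, and its size measures right. Descend and grip.

Request:
{"fn": "step_arm", "kwargs": {
  "moves": [0,0,0,-0.1,0,4,100,0,0,0,-0.1,0,8,100,0,0,0,-0.1,0,10.5,100,0,0,0,-0.1,0,11.4,100,0,0,0,-0.1,0,11.4,100,0,0,0,-0.1,0,11.4,40,0,0,0,-0.1,0,11.4,40,0,0,0,-0.1,0,11.4,40,0,0,0,-0.1,0,11.4,40,0,0,0,-0.1,0,11.4,40]
}}

```text
t: 5.3
ee_pos: [0.6256, -0.1027, -0.0014]
ee_rot: [3.14, -0.012, 0.005]
contact_force: [0.7, -0.4, 6.3]
opening: 0.734
```

```bash
python3 - <<'E'
from h import *
s=st(); im,pose=wimg('w4')
E
```

```text
t 5.3 p [ 0.6256 -0.1027 -0.0014] yaw -0.0079 tilt [ 0.0034 -0.0012] F [ 0.7 -0.4  6.3] op 0.734 j [-0.34  0.5   1.7  -0.    0.94 -0.33]
```

View pics/w4.png

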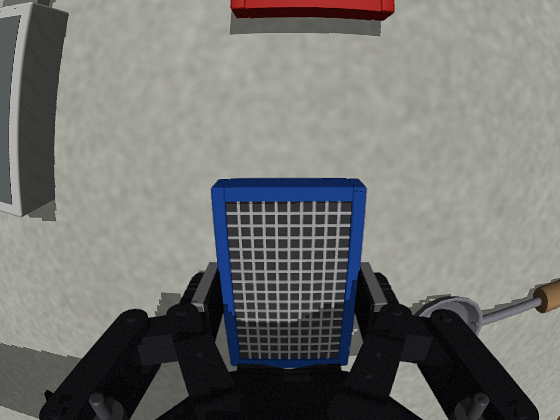

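```bash
python3 - <<'E'
from h import *
im,pose=load('w4')
b=blobs(mask(im,'blue'))[0].reshape(-1,2); q=quad(b); print(q.round(1),qrect(plane('wrist',q,.016,pose=pose)))
cs,_=cv2.findContours(((im.max(2)>0)*255).astype(np.uint8)[:1],0,1)
go((0.476,-0.006,0.08),-0.197)
E
```

```text
[[367.9 178. ]
 [348.  361.5]
 [230.4 371.1]
 [208.6 178. ]] (array([ 0.6247, -0.1017]), array([ 64.4, 104.3]), np.float64(-0.0083), np.float64(0.0504))
turn [ 0.0008 -0.0034  0.189 ] shift cm [-15.01  -9.54  -8.2 ] j6~ -0.14
```

```bash
python3 - <<'E'
from h import *
im,pose=load('w4')
print(plane('wrist',[(289,188),(289,201),(289,359),(289,366)],.016,pose=pose).round(4))
E
```

```text
[[ 0.6254 -0.0539  0.016 ]
 [ 0.6254 -0.0594  0.016 ]
 [ 0.6247 -0.1467  0.016 ]
 [ 0.6246 -0.1523  0.016 ]]
```

Request:
{"fn": "step_arm", "kwargs": {
  "moves": [0,0,0,0,0,-3,40,0,0,0,0,0,-6,40,0,0,0.04,-3,-2,-8.3,40,0,0,0.09,-7,-4.5,-8.3,40,0,0,0.14,-11,-7,-8.3,40,0,0,0.17,-14,-8.9,-8.3,40,0,0,0.189,-15,-9.5,-8.3,40,0,0,0.189,-15,-9.5,-8.3,40,0,0,0.189,-15,-9.5,-8.3,40,0,0,0.189,-15,-9.5,-8.3,40]
}}

```text
t: 6.6
ee_pos: [0.4757, -0.0065, 0.0797]
ee_rot: [3.126, -0.31, 0.001]
contact_force: [-0.2, -0.2, -1.8]
opening: 0.73
```

```bash
python3 - <<'E'
from h import *
s=st(); im,pose=wimg('w5'); go((0.476,-0.006,0.029),-0.197)
E
```

```text
t 6.6 p [ 0.4757 -0.0065  0.0797] yaw -0.1975 tilt [ 0.0007 -0.0002] F [-0.2 -0.2 -1.8] op 0.73 j [-0.25  0.04  2.09 -0.    1.01 -0.06]
turn [ 0.     -0.0004 -0.0005] shift cm [ 0.04 -0.06  5.06] j6~ -0.06
```

View pics/w5.png

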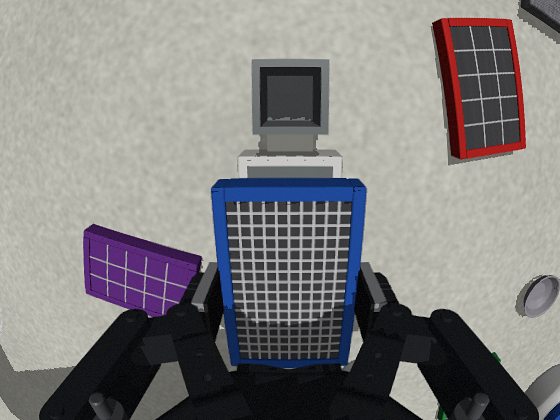

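The blue sieve is held square. Its centre column, 290, matches the pan's far edge at 238–342. Lower, release, lift.

Request:
{"fn": "step_arm", "kwargs": {
  "moves": [0,0,0,0,0,3,40,0,0,0,0,-0.05,4.5,40,0,0,0,0,-0.05,5.1,40,0,0,0,0,-0.05,5.15,40,0,0,0,0,-0.05,5.15,40,0,0,0,0,-0.05,5.1,95,0,0,0,0,-0.05,5.1,95,0,0,0,0,-0.05,5.1,95,0,0,0,0,-0.05,2,95,0,0,0,0,-0.05,-1,95]
}}

```text
t: 7.9
ee_pos: [0.4745, -0.0054, 0.0899]
ee_rot: [-3.126, 0.309, 0.002]
contact_force: [-0.6, -0.2, 0.4]
opening: 0.946
```

```bash
python3 - <<'E'
from h import *
s=st(); im,pose=wimg('w6'); 
b=blobs(mask(im,'blue'))[0].reshape(-1,2); q=quad(b); print(q.round(1),qrect(plane('wrist',q,.046,pose=pose)))
go((0.476,-0.006,0.0445),-0.197)
E
```

```text
t 7.9 p [ 0.4745 -0.0054  0.0899] yaw -0.197 tilt [-0.001   0.0003] F [-0.6 -0.2  0.4] op 0.946 j [-0.25  0.02  2.09  0.    1.03 -0.05]
[[344.7 157. ]
 [336.3 304. ]
 [244.5 304. ]
 [235.4 157. ]] (array([ 0.4748, -0.0058]), array([ 64.2, 102.6]), np.float64(-0.1933), np.float64(-0.198))
turn [ 0.0003 -0.0066  0.0002] shift cm [-0.17  0.03  4.96] j6~ -0.05
```

View pics/w6.png

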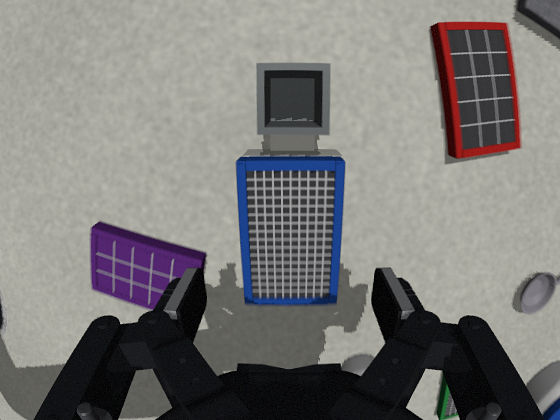

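Request:
{"fn": "step_arm", "kwargs": {
  "moves": [0,0,0,0,0,0.5,0,0,0,0,0,0,1,0,0,0,0,0,0,1.5,0,0,0,0,0,0,2,0,0,0,0,0,0,3,0,0,0,0,0,0,4,0,0,0,0,0,0,4.4,0,0,0,0,0,0,4.65,0,0,0,0,0,0,4.8,0,0,0,0,0,0,4.8,0]
}}

```text
t: 9.2
ee_pos: [0.4744, -0.0053, 0.0444]
ee_rot: [3.126, -0.307, -0.008]
contact_force: [-16.7, 2.2, 33.1]
opening: -0.001
```

```bash
python3 - <<'E'
from h import *
s=st()
E
```

```text
t 9.2 p [ 0.4744 -0.0053  0.0444] yaw -0.196 tilt [-0.005   0.0005] F [-16.7   2.2  33.1] op -0.001 j [-0.25  0.11  2.1  -0.    0.94 -0.05]
```

Request:
{"fn": "step_arm", "kwargs": {
  "moves": [0,0,0,0,0,-2,0,0,0,0,0,0,-5,0,0,0,0,0,0,-8,30,0,0,0,0,0,-10,60,0,0,0,0,0,-10,100,0,0,0,0,0,-10,100,0,0,0,0,0,-10,100,0,0,0,0,0,-10,100,0,0,0,0,0,-10,100,0,0,0,0,0,-10,100]
}}

```text
t: 10.45
ee_pos: [0.4748, -0.0054, 0.1413]
ee_rot: [-3.126, 0.309, 0.0]
contact_force: [-0.3, 0.2, 0.6]
opening: 1.001
```

```bash
cat >> h.py <<'E'
def meas(tag,col,z):
    s=st(); im,pose=wimg(tag)
    for b in blobs(mask(im,col),300):
        try: q=quad(b.reshape(-1,2)); print(col,q.round(1).tolist(),qrect(plane('wrist',q,z,pose=pose)))
        except Exception as e: print('x')
    return im,pose
E
python3 - <<'E'
from h import *
meas('w7','blue',.046)
go((0.638,-0.2595,0.11),-0.005)
E
```

```text
t 10.45 p [ 0.4748 -0.0054  0.1413] yaw -0.197 tilt [-0.0002  0.0001] F [-0.3  0.2  0.6] op 1.001 j [-0.25 -0.07  2.07  0.    1.14 -0.05]
blue [[332.1000061035156, 145.0], [327.29998779296875, 267.0], [252.0, 267.0], [246.3000030517578, 145.0]] (array([ 0.475, -0.005]), array([ 63.2, 101.2]), np.float64(-0.1932), np.float64(-0.198))
blue [[559.0, 389.79998779296875], [537.7000122070312, 404.79998779296875], [527.0999755859375, 383.1000061035156], [559.0, 358.0]] (array([ 0.8179, -0.3751]), array([ 54.3, 110.7]), np.float64(0.46), np.float64(0.4125))
turn [ 0.00e+00  1.00e-04 -1.92e-01] shift cm [20.98 21.72  3.14] j6~ -0.25
```

View pics/w7.png

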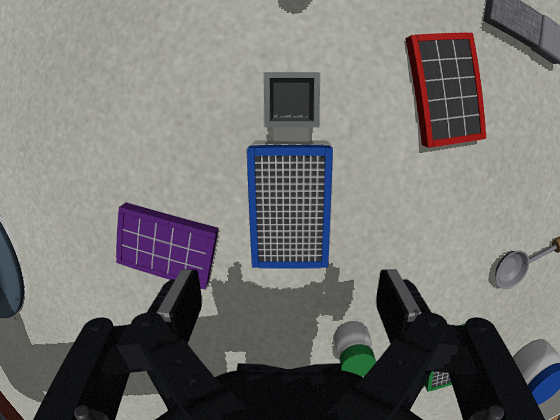

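Request:
{"fn": "step_arm", "kwargs": {
  "moves": [0,0,-0.03,3.5,3.5,0,100,0,0,-0.06,7.5,7,0,100,0,0,-0.1,11.5,10.5,0,100,0,0,-0.14,15.5,14.5,0,100,0,0,-0.17,19,18.5,1,100,0,0,-0.192,21,21.7,2,100,0,0,-0.192,21,21.7,3.1,100,0,0,-0.192,21,21.7,3.1,100,0,0,-0.192,21,21.7,3.1,100,0,0,-0.192,21,21.7,3.1,100]
}}

```text
t: 11.75
ee_pos: [0.6385, -0.2586, 0.1113]
ee_rot: [3.141, -0.006, 0.001]
contact_force: [-0.4, -0.6, 0.8]
opening: 0.999
```

```bash
python3 - <<'E'
from h import *
meas('w8','green',.016)
E
```

```text
t 11.75 p [ 0.6385 -0.2586  0.1113] yaw -0.004 tilt [ 0.0009 -0.0005] F [-0.4 -0.6  0.8] op 0.999 j [-0.55  0.45  1.53  0.    1.16 -0.54]
green [[326.29998779296875, 267.8999938964844], [251.3000030517578, 268.70001220703125], [245.1999969482422, 147.5], [330.79998779296875, 145.5]] (array([ 0.6378, -0.2592]), array([ 63.1, 101.4]), np.float64(0.0017), np.float64(0.0123))
green [[108.30000305175781, 151.5], [80.69999694824219, 131.6999969482422], [85.30000305175781, 95.4000015258789], [142.60000610351562, 92.0]] (array([ 0.4883, -0.1787]), array([42.6, 43.3]), np.float64(-0.5299), np.float64(-0.2738))
```

View pics/w8.png

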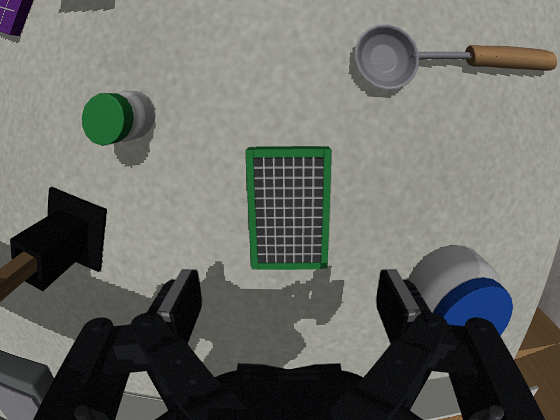

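The green sieve is at (245–331,145–269). The cup is at (60,240) with the marker leaning toward the lower left, and the jar is at (108,118), clear of the fingers. Grip.

Request:
{"fn": "step_arm", "kwargs": {
  "moves": [0,0,-0.01,-0.07,0.06,4,100,0,0,-0.01,-0.07,0.06,8,100,0,0,-0.01,-0.07,0.06,10.2,100,0,0,-0.01,-0.07,0.06,10.9,100,0,0,-0.01,-0.07,0.06,10.9,100,0,0,-0.01,-0.07,0.06,10.9,40,0,0,-0.01,-0.07,0.06,10.9,40,0,0,-0.01,-0.07,0.06,10.9,40,0,0,-0.01,-0.07,0.06,10.9,40,0,0,-0.01,-0.07,0.06,10.9,40]
}}

```text
t: 13.05
ee_pos: [0.6392, -0.2609, 0.004]
ee_rot: [3.139, 0.008, 0.005]
contact_force: [0.0, 0.2, 5.7]
opening: 0.726
```

```bash
python3 - <<'E'
from h import *
st(); im,pose=wimg('w9')
cv2.imwrite('pics/w9c.png',im[160:400,180:400,::-1].repeat(2,0).repeat(2,1))
go((0.4755,-0.0055,0.11),-0.197)
E
```

```text
t 13.05 p [ 0.6392 -0.2609  0.004 ] yaw 0.0051 tilt [ 0.0034 -0.0022] F [0.  0.2 5.7] op 0.726 j [-0.55  0.6   1.54 -0.    1.   -0.56]
turn [ 0.0018 -0.0036  0.202 ] shift cm [-16.2  -25.6  -10.71] j6~ -0.35
```

View pics/w9c.png

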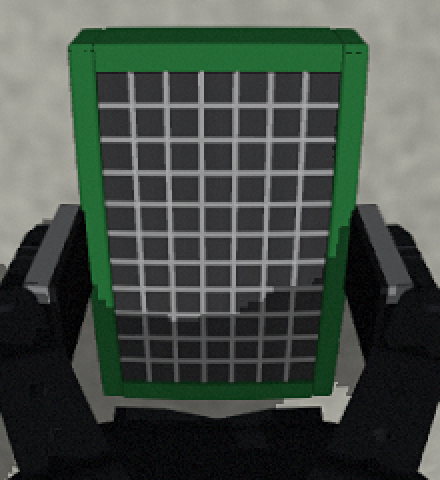

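```bash
python3 - <<'E'
from h import *
im,pose=load('w9')
P=plane('wrist',[(289,182),(289,196),(289,351),(289,358)],.016,pose=pose); print(P.round(4)[:,:2], P[[0,3]].mean(0),P[[1,2]].mean(0),pose[0])
E
```

```text
[[ 0.6384 -0.211 ]
 [ 0.6384 -0.2171]
 [ 0.6389 -0.304 ]
 [ 0.6389 -0.3096]] [ 0.63865543 -0.26028622  0.016     ] [ 0.63865564 -0.26053696  0.016     ] [ 0.63919416 -0.26090106  0.00396376]
```

Request:
{"fn": "step_arm", "kwargs": {
  "moves": [0,0,0,0,0,-4,40,0,0,0,0,0,-8,40,0,0,0.03,-2,-4,-10.5,40,0,0,0.07,-5,-8.5,-10.7,40,0,0,0.11,-8.5,-13,-10.7,40,0,0,0.15,-12,-18,-10.7,40,0,0,0.18,-15,-22.5,-10.7,40,0,0,0.202,-16.2,-25.6,-10.7,40,0,0,0.202,-16.2,-25.6,-10.7,40,0,0,0.202,-16.2,-25.6,-10.7,40]
}}

```text
t: 14.35
ee_pos: [0.4748, -0.0051, 0.1089]
ee_rot: [3.126, -0.309, 0.002]
contact_force: [0.4, -0.5, -0.7]
opening: 0.722
```

```bash
python3 - <<'E'
from h import *
st(); im,pose=wimg('w10')
go((0.4754,-0.006,0.05),-0.197)
E
```

```text
t 14.35 p [ 0.4748 -0.0051  0.1089] yaw -0.1968 tilt [ 0.001  -0.0005] F [ 0.4 -0.5 -0.7] op 0.722 j [-0.25 -0.02  2.09 -0.    1.07 -0.05]
turn [ 0.0002 -0.0009 -0.0005] shift cm [0.05 0.04 5.88] j6~ -0.05
```

View pics/w10.png

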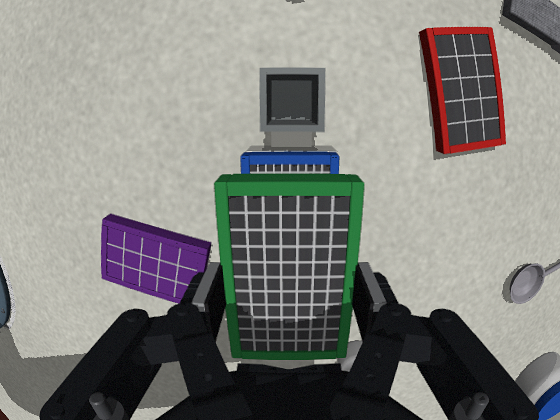

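Request:
{"fn": "step_arm", "kwargs": {
  "moves": [0,0,0,0.05,0.05,3,40,0,0,0,0.05,0.05,5,40,0,0,0,0.05,0.05,5.8,40,0,0,0,0.05,0.05,5.95,40,0,0,0,0.05,0.05,5.95,40,0,0,0,0.05,0.05,5.9,95,0,0,0,0.05,0.05,5.9,95,0,0,0,0.05,0.05,5.9,95,0,0,0,0.05,0.05,3,95,0,0,0,0.05,0.05,-0.5,80]
}}

```text
t: 15.65
ee_pos: [0.4739, -0.0052, 0.1135]
ee_rot: [-3.126, 0.309, 0.003]
contact_force: [1.5, -0.1, -0.3]
opening: 0.799
```

```bash
python3 - <<'E'
from h import *
meas('w11','green',.062)
go((0.4754,-0.0055,0.0605),-0.197)
E
```

```text
t 15.65 p [ 0.4739 -0.0052  0.1135] yaw -0.197 tilt [-0.0021  0.0005] F [ 1.5 -0.1 -0.3] op 0.799 j [-0.25 -0.02  2.08  0.    1.08 -0.05]
green [[344.70001220703125, 154.0], [335.29998779296875, 297.1000061035156], [246.6999969482422, 298.3999938964844], [239.5, 154.0]] (array([ 0.4751, -0.0054]), array([ 63.9, 102.9]), np.float64(-0.2022), np.float64(-0.1885))
turn [ 0.0004 -0.0074  0.0003] shift cm [-0.26 -0.    5.83] j6~ -0.05
```

View pics/w11.png

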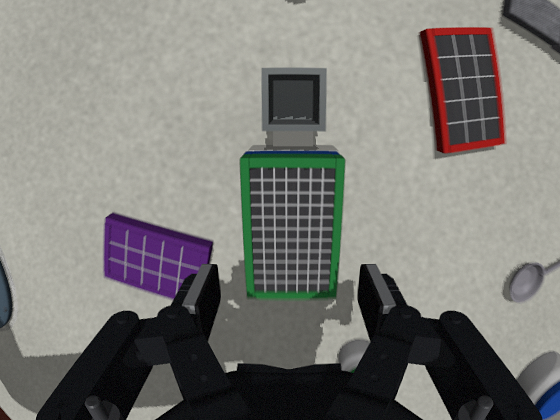

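Request:
{"fn": "step_arm", "kwargs": {
  "moves": [0,0,0,0,0,1,0,0,0,0,0,0,2,0,0,0,0,0,0,3,0,0,0,0,0,0,3.5,0,0,0,0,0,0,4,0,0,0,0,0,0,4.7,0,0,0,0,0,0,5.2,0,0,0,0,0,0,5.4,0,0,0,0,0,0,5.5,0,0,0,0,0,0,5.5,0]
}}

```text
t: 16.95
ee_pos: [0.4748, -0.0054, 0.0605]
ee_rot: [3.126, -0.308, -0.003]
contact_force: [-9.3, 1.3, 19.4]
opening: 0.001
```

```bash
python3 - <<'E'
from h import *
st()
E
```

```text
t 16.95 p [ 0.4748 -0.0054  0.0605] yaw -0.1964 tilt [-0.0021  0.0001] F [-9.3  1.3 19.4] op 0.001 j [-0.25  0.07  2.1  -0.    0.97 -0.05]
```

Request:
{"fn": "step_arm", "kwargs": {
  "moves": [0,0,0,0,0,-2,0,0,0,0,0,0,-5,0,0,0,0,0,0,-8,30,0,0,0,0,0,-9,60,0,0,0,0,0,-9,100,0,0,0,0,0,-9,100,0,0,0,0,0,-9,100,0,0,0,0,0,-9,100,0,0,0,0,0,-9,100,0,0,0,0,0,-9,100]
}}

```text
t: 18.2
ee_pos: [0.4747, -0.0054, 0.1484]
ee_rot: [3.126, -0.309, -0.0]
contact_force: [-1.0, -0.5, 0.4]
opening: 0.999
```

```bash
python3 - <<'E'
from h import *
im,_=meas('w12','green',.062)
go((0.6365,0.0675,0.11),0.003)
cv2.imwrite('pics/w12c.png',im[50:290,200:380,::-1].repeat(3,0).repeat(3,1)[:600])
E
```

```text
t 18.2 p [ 0.4747 -0.0054  0.1484] yaw -0.197 tilt [-0.0001  0.    ] F [-1.  -0.5  0.4] op 0.999 j [-0.25 -0.08  2.06 -0.    1.16 -0.05]
green [[334.79998779296875, 146.0], [328.3999938964844, 272.0], [250.8000030517578, 272.0], [245.89999389648438, 146.0]] (array([ 0.4753, -0.0046]), array([ 63.1, 101.4]), np.float64(-0.2023), np.float64(-0.1978))
green [[367.79998779296875, 338.6000061035156], [375.8999938964844, 365.3999938964844], [342.20001220703125, 376.20001220703125], [341.0, 343.0]] (array([ 0.5105, -0.1642]), array([30.8, 44.9]), np.float64(0.027), np.float64(0.0852))
turn [-0.   0.  -0.2] shift cm [ 14.44 -10.31   3.85] j6~ -0.25
```

View pics/w12c.png

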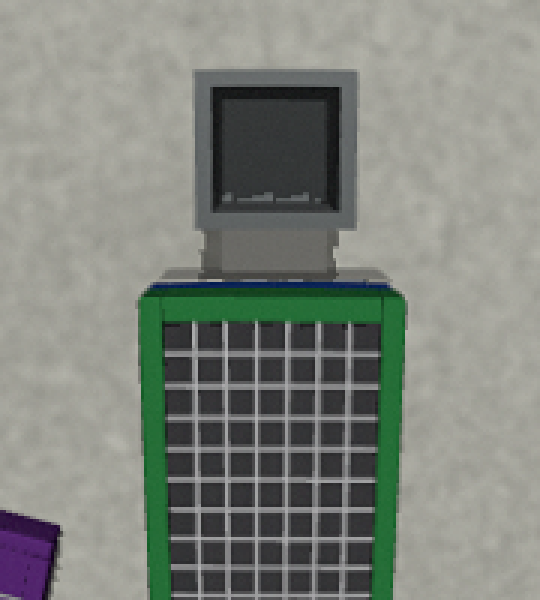

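Green is flush on blue. On to red.

Request:
{"fn": "step_arm", "kwargs": {
  "moves": [0,0,-0.05,4,-3,0,100,0,0,-0.1,8,-6,0,100,0,0,-0.15,12,-8.5,1,100,0,0,-0.2,14.4,-10.3,2.5,100,0,0,-0.2,14.4,-10.3,3.8,100,0,0,-0.2,14.4,-10.3,3.8,100,0,0,-0.2,14.4,-10.3,3.8,100,0,0,-0.2,14.4,-10.3,3.8,100,0,0,-0.2,14.4,-10.3,3.8,100,0,0,-0.2,14.4,-10.3,3.8,100]
}}

```text
t: 19.5
ee_pos: [0.6362, 0.0674, 0.1109]
ee_rot: [3.142, 0.005, 0.001]
contact_force: [0.2, 0.1, 0.5]
opening: 1.0
```

```bash
python3 - <<'E'
from h import *
meas('w13','red',.016)
E
```

```text
t 19.5 p [0.6362 0.0674 0.1109] yaw 0.0029 tilt [ 0.0007 -0.    ] F [0.2 0.1 0.5] op 1.0 j [-0.07  0.35  1.66  0.    1.13 -0.07]
red [[331.0, 144.0], [326.0, 266.0], [250.5, 266.0], [245.1999969482422, 144.0]] (array([0.6353, 0.069 ]), array([ 63.1, 100.9]), np.float64(0.0028), np.float64(0.0017))
```

View pics/w13.png

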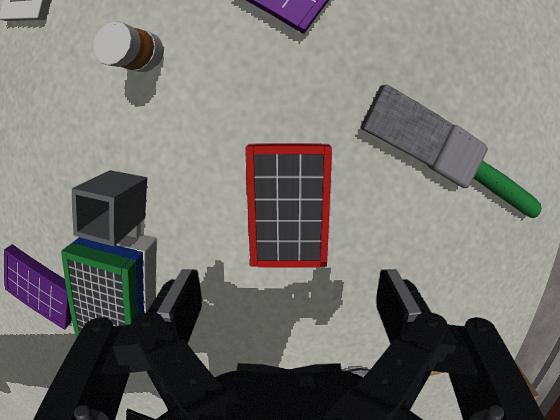

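Request:
{"fn": "step_arm", "kwargs": {
  "moves": [0,0,0,-0.07,-0.13,4,100,0,0,0,-0.07,-0.13,8,100,0,0,0,-0.07,-0.13,10.2,100,0,0,0,-0.07,-0.13,10.9,100,0,0,0,-0.07,-0.13,10.9,100,0,0,0,-0.07,-0.13,10.9,40,0,0,0,-0.07,-0.13,10.9,40,0,0,0,-0.07,-0.13,10.9,40,0,0,0,-0.07,-0.13,10.9,40,0,0,0,-0.07,-0.13,10.9,40]
}}

```text
t: 20.8
ee_pos: [0.6372, 0.0687, 0.0038]
ee_rot: [3.141, 0.005, 0.006]
contact_force: [0.5, 0.2, 6.8]
opening: 0.724
```

```bash
python3 - <<'E'
from h import *
st(); im,pose=wimg('w14')
cv2.imwrite('pics/w14c.png',im[160:400,180:400,::-1].repeat(2,0).repeat(2,1))
go((0.4756,-0.0056,0.11),-0.197)
E
```

```text
t 20.8 p [0.6372 0.0687 0.0038] yaw 0.003 tilt [ 0.0039 -0.0003] F [0.5 0.2 6.8] op 0.724 j [-0.07  0.51  1.68 -0.    0.95 -0.07]
turn [-1.e-04 -4.e-03  2.e-01] shift cm [-16.14   7.38 -10.68] j6~ 0.13
```

View pics/w14c.png

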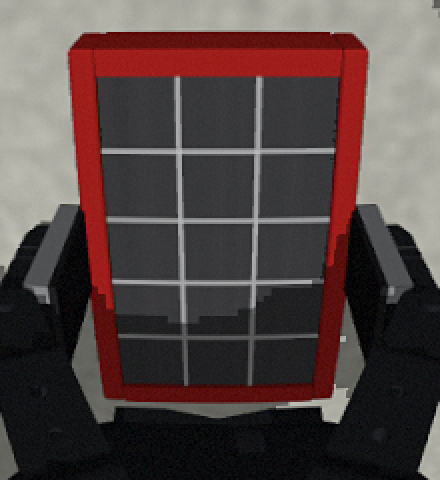

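Request:
{"fn": "step_arm", "kwargs": {
  "moves": [0,0,0,0,0,-4,40,0,0,0,0,0,-8,40,0,0,0.03,-2,1,-11,40,0,0,0.07,-5,2.5,-11.7,40,0,0,0.11,-9,4,-11.7,40,0,0,0.16,-13,6,-11.7,40,0,0,0.2,-16.1,7.3,-11.7,40,0,0,0.2,-16.1,7.35,-11.7,40,0,0,0.2,-16.1,7.35,-11.7,40,0,0,0.2,-16.1,7.35,-11.7,40]
}}

```text
t: 22.1
ee_pos: [0.4755, -0.0051, 0.1188]
ee_rot: [3.126, -0.308, 0.001]
contact_force: [0.1, 0.1, -0.3]
opening: 0.723
```

```bash
python3 - <<'E'
from h import *
st(); im,pose=wimg('w15')
go((0.4757,-0.0052,0.0657),-0.197)
E
```

```text
t 22.1 p [ 0.4755 -0.0051  0.1188] yaw -0.1964 tilt [ 0.0008 -0.0001] F [ 0.1  0.1 -0.3] op 0.723 j [-0.25 -0.03  2.08  0.    1.09 -0.05]
turn [-0.     -0.0005  0.0007] shift cm [0.03 0.01 5.3 ] j6~ -0.05
```

View pics/w15.png

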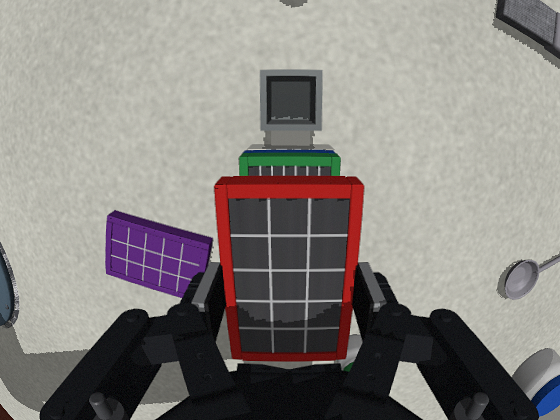

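Request:
{"fn": "step_arm", "kwargs": {
  "moves": [0,0,0,0.02,0,3,40,0,0,0,0.02,0,4.5,40,0,0,0,0.02,0,5.2,40,0,0,0,0.02,0,5.35,40,0,0,0,0.02,0,5.35,40,0,0,0,0.02,0,5.3,95,0,0,0,0.02,0,5.3,95,0,0,0,0.02,0,5.3,95,0,0,0,0.02,0,2.5,95,0,0,0,0.02,0,-0.5,80]
}}

```text
t: 23.4
ee_pos: [0.4743, -0.0052, 0.1237]
ee_rot: [-3.126, 0.309, 0.002]
contact_force: [-0.4, -0.1, -0.1]
opening: 0.802
```

```bash
python3 - <<'E'
from h import *
im,_=meas('w16','red',.078)
go((0.4754,-0.0055,0.0765),-0.197)
cv2.imwrite('pics/w16c.png',im[50:310,200:380,::-1].repeat(2,0).repeat(2,1)[:600])
E
```

```text
t 23.4 p [ 0.4743 -0.0052  0.1237] yaw -0.1971 tilt [-0.0014  0.0004] F [-0.4 -0.1 -0.1] op 0.802 j [-0.25 -0.04  2.08  0.    1.11 -0.05]
red [[344.70001220703125, 157.1999969482422], [335.3999938964844, 302.0], [244.89999389648438, 302.20001220703125], [236.39999389648438, 155.60000610351562]] (array([ 0.4748, -0.0054]), array([ 63.9, 102.2]), np.float64(-0.199), np.float64(-0.2044))
turn [ 0.0003 -0.0066  0.0002] shift cm [-0.23  0.01  5.17] j6~ -0.05
```

View pics/w16c.png

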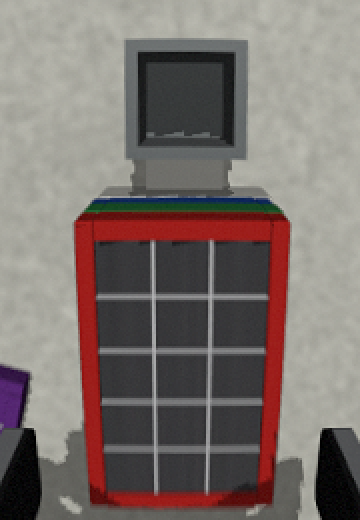

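Request:
{"fn": "step_arm", "kwargs": {
  "moves": [0,0,0,0,0,0.7,0,0,0,0,0,0,1.4,0,0,0,0,0,0,2,0,0,0,0,0,0,2.6,0,0,0,0,0,0,3.3,0,0,0,0,0,0,4,0,0,0,0,0,0,4.5,0,0,0,0,0,0,4.75,0,0,0,0,0,0,4.87,0,0,0,0,0,0,4.87,0]
}}

```text
t: 24.7
ee_pos: [0.4746, -0.0052, 0.0764]
ee_rot: [3.126, -0.308, -0.004]
contact_force: [-9.0, 1.7, 16.2]
opening: 0.004
```

```bash
python3 - <<'E'
from h import *
st()
E
```

```text
t 24.7 p [ 0.4746 -0.0052  0.0764] yaw -0.1965 tilt [-0.0023  0.0001] F [-9.   1.7 16.2] op 0.004 j [-0.25  0.04  2.1  -0.    1.   -0.05]
```

Request:
{"fn": "step_arm", "kwargs": {
  "moves": [0,0,0,0,0,-2,0,0,0,0,0,0,-5,0,0,0,0,0,0,-8,30,0,0,0,0,0,-9,60,0,0,0,0,0,-9,100,0,0,0,0,0,-9,100,0,0,0,0,0,-9,100,0,0,0,0,0,-9,100,0,0,0,0,0,-9,100,0,0,0,0,0,-9,100]
}}

```text
t: 25.95
ee_pos: [0.4748, -0.0052, 0.1647]
ee_rot: [-3.126, 0.309, 0.0]
contact_force: [-0.1, -0.1, 0.1]
opening: 0.998
```

```bash
python3 - <<'E'
from h import *
im,_=meas('w17','red',.078)
go((0.393,0.303,0.12),-0.225)
cv2.imwrite('pics/w17c.png',im[50:310,200:380,::-1].repeat(2,0).repeat(2,1)[:600])
E
```

```text
t 25.95 p [ 0.4748 -0.0052  0.1647] yaw -0.197 tilt [-0.0001  0.0001] F [-0.1 -0.1  0.1] op 0.998 j [-0.25 -0.1   2.05  0.    1.19 -0.05]
red [[333.8999938964844, 147.0], [328.0, 272.0], [250.60000610351562, 272.20001220703125], [245.10000610351562, 147.0]] (array([ 0.4749, -0.0049]), array([ 63.1, 100.9]), np.float64(-0.1983), np.float64(-0.1967))
turn [ 0.    -0.     0.028] shift cm [-14.06 -28.63   4.47] j6~ -0.03
```

View pics/w17c.png

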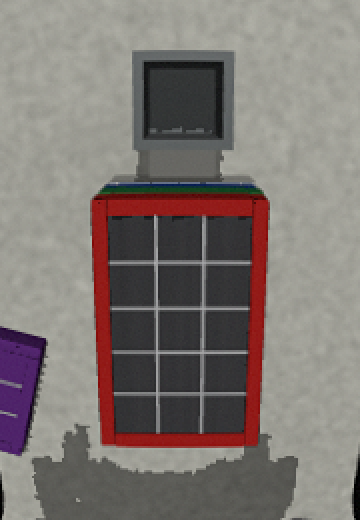

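Request:
{"fn": "step_arm", "kwargs": {
  "moves": [0,0,0,-2.5,-5,0,100,0,0,0.01,-5,-10.5,0,100,0,0,0.02,-8,-16,0,100,0,0,0.03,-10.5,-21,1,100,0,0,0.03,-13,-26,2,100,0,0,0.03,-14,-28.6,4,100,0,0,0.03,-14,-28.6,4.5,100,0,0,0.03,-14,-28.6,4.5,100,0,0,0.03,-14,-28.6,4.5,100,0,0,0.03,-14,-28.6,4.5,100]
}}

```text
t: 27.25
ee_pos: [0.3942, 0.3021, 0.1205]
ee_rot: [-3.12, 0.358, -0.002]
contact_force: [-0.8, -0.2, 0.7]
opening: 1.002
```

```bash
python3 - <<'E'
from h import *
st(); wimg('w18')
E
```

```text
t 27.25 p [0.3942 0.3021 0.1205] yaw -0.2284 tilt [0.0013 0.0005] F [-0.8 -0.2  0.7] op 1.002 j [ 0.43  0.02  2.03 -0.    1.1   0.65]
```

View pics/w18.png

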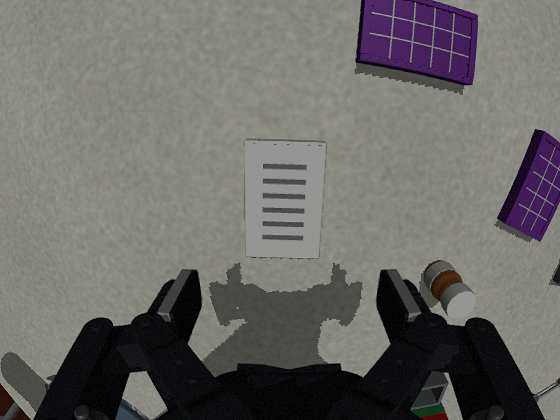

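```bash
python3 - <<'E'
from h import *
im,pose=load('w18'); bl=cv2.GaussianBlur(im,(5,5),0)
c=inner(bl,(235,135,335,270),lambda a:((a[:,:,0]-a[:,:,2]<4)&(a.max(2)>140)),15)
q=quad(c); print(q.round(1),qrect(plane('wrist',q,.014,pose=pose)))
q=np.array([(246.,145),(326,144.5),(320,257.5),(247,256)]);print(qrect(plane('wrist',q,.014,pose=pose)))
cv2.imwrite('pics/w18c.png',im[125:275,220:350,::-1].repeat(4,0).repeat(4,1))
E
```

```text
[[324.3 143.4]
 [316.7 256. ]
 [246.  256. ]
 [246.  141.5]] (array([0.3902, 0.3063]), array([60.7, 97. ]), np.float64(-0.2663), np.float64(-0.241))
(array([0.3911, 0.3048]), array([62.4, 96. ]), np.float64(-0.2539), np.float64(-0.2379))
```

View pics/w18c.png

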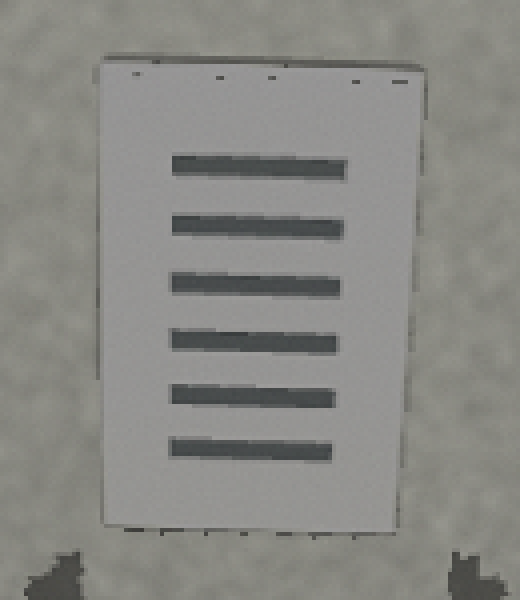

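```bash
python3 - <<'E'
from h import *
im,pose=load('w18')
q=np.array([(245.7,143.9),(325.7,145),(319.5,257),(246,256.2)]);print(qrect(plane('wrist',q,.014,pose=pose)))
m=np.zeros(im.shape[:2],np.uint8); m[150:250,255:315]=(im[150:250,255:315].max(2)<115)*255
cs=[b.reshape(-1,2) for b in blobs(m,60)]; c=[plane('wrist',b,.014,pose=pose)[:,:2] for b in cs]
cc=np.array([cv2.minAreaRect((x*1000).astype(np.float32))[0] for x in c])/1000; print(cc.round(4),cc.mean(0)); v=cv2.fitLine(cc.astype(np.float32),2,0,.01,.01).ravel(); print(np.arctan2(v[1],v[0])-np.pi/2, [round(rect(np.c_[x,x[:,0]])[2],3) for x in c])
go((0.3915,0.3045,0.003),-0.247)
E
```

```text
(array([0.3907, 0.3051]), array([62.6, 96.1]), np.float64(-0.2585), np.float64(-0.2424))
[[0.3981 0.3346]
 [0.3949 0.3229]
 [0.3919 0.3118]
 [0.3859 0.2883]
 [0.3887 0.2999]
 [0.3823 0.2769]] [0.3902715  0.30574345]
-0.26403022 [np.float64(1.338), np.float64(1.339), np.float64(1.339), np.float64(1.303), np.float64(1.311), np.float64(1.31)]
turn [-0.0007 -0.0009  0.0188] shift cm [-0.32 -0.16 11.74] j6~ 0.67
```

Request:
{"fn": "step_arm", "kwargs": {
  "moves": [0,0,0.022,-0.4,-0.22,4,100,0,0,0.022,-0.4,-0.22,8,100,0,0,0.022,-0.4,-0.22,11,100,0,0,0.022,-0.4,-0.22,11.8,100,0,0,0.022,-0.4,-0.22,11.85,100,0,0,0.022,-0.4,-0.22,11.85,40,0,0,0.022,-0.4,-0.22,11.85,40,0,0,0.022,-0.4,-0.22,11.85,40,0,0,0.022,-0.4,-0.22,11.85,40,0,0,0.022,-0.4,-0.22,11.85,40]
}}

```text
t: 28.55
ee_pos: [0.3915, 0.3063, 0.0034]
ee_rot: [-3.116, 0.39, -0.004]
contact_force: [-1.2, -1.3, 6.6]
opening: 0.723
```

```bash
python3 - <<'E'
from h import *
st(); im,pose=wimg('w19')
cv2.imwrite('pics/w19c.png',im[160:400,180:400,::-1].repeat(2,0).repeat(2,1))
go((0.4754,-0.0054,0.125),-0.197)
E
```

```text
t 28.55 p [0.3915 0.3063 0.0034] yaw -0.249 tilt [0.0029 0.0013] F [-1.2 -1.3  6.6] op 0.723 j [ 0.44  0.24  2.05 -0.    0.85  0.68]
turn [-0.0019 -0.0025 -0.0519] shift cm [ 15.84  28.12 -12.18] j6~ 0.63
```

View pics/w19c.png

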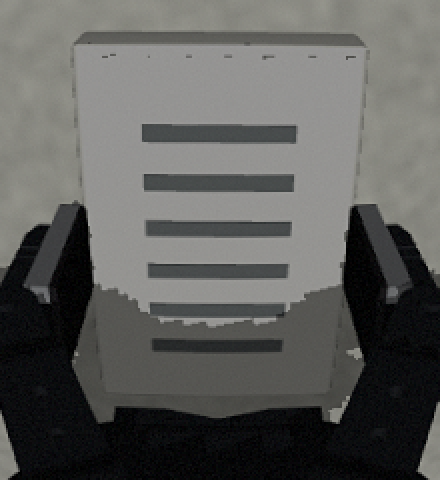

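```bash
python3 - <<'E'
from h import *
im,pose=load('w19'); Rt=R.from_rotvec(pose[1]).as_matrix()
P=plane('wrist',[(289,182.5),(289,357),(289,226.5),(289,332.5),(217,182.5),(362,182.5)],.014,pose=pose)
print(((P-pose[0])@Rt*1000).round(1))
im,pose=load('w14'); Rt=R.from_rotvec(pose[1]).as_matrix()
P=plane('wrist',[(289,184),(289,360),(289,198),(289,353)],.016,pose=pose)
print(((P-pose[0])@Rt*1000).round(1))
E
```

```text
[[ -0.4 -49.1 -10.5]
 [ -0.4  49.2 -10.7]
 [ -0.4 -29.3 -10.6]
 [ -0.4  30.7 -10.7]
 [-31.  -49.3 -10.6]
 [ 30.7 -49.3 -10.5]]
[[ -0.4 -48.9 -12.2]
 [ -0.4  50.2 -12.2]
 [ -0.4 -42.8 -12.2]
 [ -0.4  44.6 -12.2]]
```

Request:
{"fn": "step_arm", "kwargs": {
  "moves": [0,0,0,0,0,-4,40,0,0,0,0,0,-8,40,0,0,0,1,2,-11.5,40,0,0,-0.01,4,7,-13,40,0,0,-0.02,7,12,-13,40,0,0,-0.03,10,17.5,-13,40,0,0,-0.04,13,23,-13,40,0,0,-0.052,15.2,27,-13,40,0,0,-0.052,15.8,28.1,-13,40,0,0,-0.052,15.8,28.1,-13,40]
}}

```text
t: 29.85
ee_pos: [0.474, -0.0058, 0.1317]
ee_rot: [-3.126, 0.311, -0.001]
contact_force: [-0.2, 0.6, -1.1]
opening: 0.722
```

```bash
python3 - <<'E'
from h import *
st(); im,pose=wimg('w20')
go((0.4756,-0.0052,0.0815),-0.197)
E
```

```text
t 29.85 p [ 0.474  -0.0058  0.1317] yaw -0.1983 tilt [0.0005 0.0002] F [-0.2  0.6 -1.1] op 0.722 j [-0.25 -0.06  2.08  0.    1.12 -0.05]
turn [-0.0004  0.0001  0.0001] shift cm [ 0.19 -0.02  4.99] j6~ -0.05
```

View pics/w20.png

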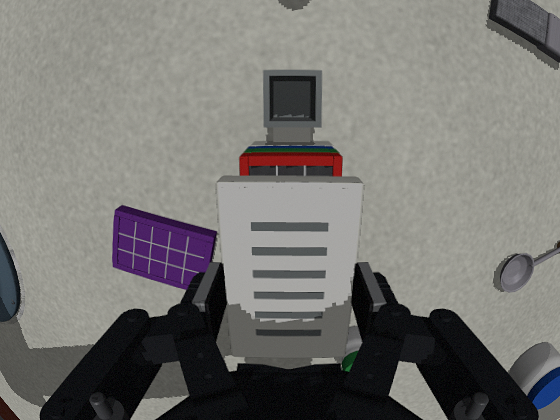

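Request:
{"fn": "step_arm", "kwargs": {
  "moves": [0,0,0,0.17,0,2.5,40,0,0,0,0.17,0,4,40,0,0,0,0.17,0,4.9,40,0,0,0,0.17,0,5.05,40,0,0,0,0.17,0,5.05,40,0,0,0,0.17,0,5,95,0,0,0,0.17,0,5,95,0,0,0,0.17,0,5,95,0,0,0,0.17,0,2,95,0,0,0,0.17,0,-2,100]
}}

```text
t: 31.15
ee_pos: [0.4746, -0.0058, 0.151]
ee_rot: [-3.126, 0.309, 0.005]
contact_force: [0.9, -0.6, 0.7]
opening: 1.002
```

```bash
python3 - <<'E'
from h import *
st(); im,pose=wimg('w21')
bl=cv2.GaussianBlur(im,(3,3),0)
c=inner(bl,(225,140,350,310),lambda a:((a[:,:,0]-a[:,:,2]<4)&(a.max(2)>120)),15)
q=quad(c); print(q.round(1),qrect(plane('wrist',q,.092,pose=pose)))
cv2.imwrite('pics/w21c.png',im[50:310,200:380,::-1].repeat(2,0).repeat(2,1)[:600])
t=r.get_image('top'); sc=r.get_image('scene')
cv2.imwrite('pics/top1.png',t[:,:,::-1]); cv2.imwrite('pics/scene1.png',sc[:,:,::-1]); 
E
```

```text
t 31.15 p [ 0.4746 -0.0058  0.151 ] yaw -0.1972 tilt [-0.0028  0.0007] F [ 0.9 -0.6  0.7] op 1.002 j [-0.25 -0.08  2.06  0.    1.17 -0.05]Traceback (most recent call last):
  File "<stdin>", line 5, in <module>
  File "h.py", line 63, in quad
    v=cv2.fitLine(c[k].astype(np.float32),cv2.DIST_HUBER,0,.01,.01).ravel(); L.append(v)
      ~~~~~~~~~~~^^^^^^^^^^^^^^^^^^^^^^^^^^^^^^^^^^^^^^^^^^^^^^^^^^
cv2.error: OpenCV(4.12.0) /io/opencv/modules/imgproc/src/linefit.cpp:50: error: (-215:Assertion failed) count > 0 in function 'fitLine2D_wods'
```

```bash
python3 - <<'E'
from h import *
st(); im,pose=wimg('w21')
cv2.imwrite('pics/w21c.png',im[50:310,200:380,::-1].repeat(2,0).repeat(2,1)[:600])
t=r.get_image('top'); sc=r.get_image('scene')
cv2.imwrite('pics/top1.png',t[:,:,::-1]); cv2.imwrite('pics/scene1.png',sc[:,:,::-1]); 
E
```

```text
t 31.2 p [ 0.4786 -0.0066  0.1575] yaw -0.1968 tilt [ 0.0081 -0.0021] F [3.2 0.6 4. ] op 0.998 j [-0.25 -0.09  2.05  0.    1.17 -0.05]
```

View pics/w21c.png

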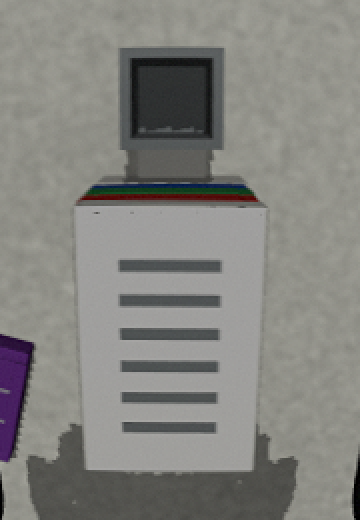

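View pics/scene1.png

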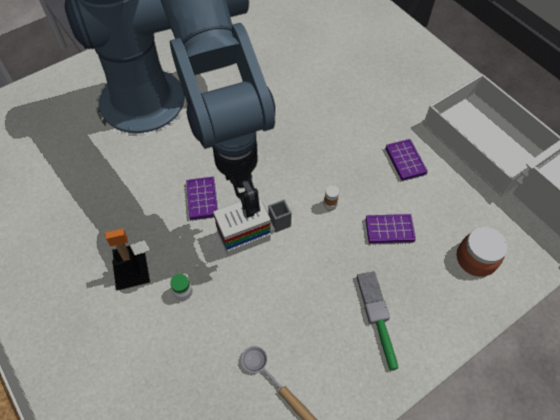

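View pics/top1.png

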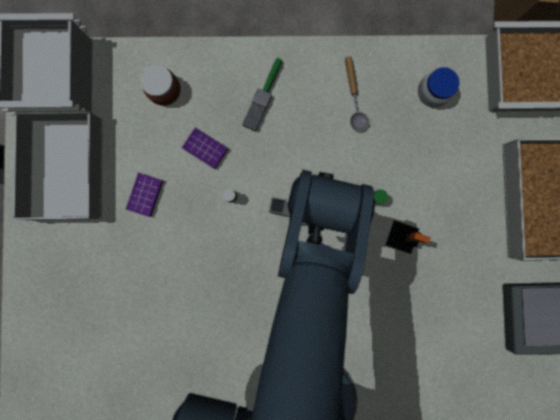

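The cup has been knocked: in the scene it moved from (118,285) to (131,268). The stack is straight with the cover on it. Now I'll triangulate the marker's head from the two fixed views.

```bash
cat >> h.py <<'E'
def tri(rays):
    A=np.zeros((3,3));b=np.zeros(3)
    for o,d in rays:
        d=d/np.linalg.norm(d); M=np.eye(3)-np.outer(d,d); A+=M; b+=M@o
    p=np.linalg.solve(A,b); return p,[np.linalg.norm((np.eye(3)-np.outer(d,d)/(d@d))@(p-o)) for o,d in rays]
E
python3 - <<'E'
from h import *
st()
rays=[]
for n in ('scene','top'):
    im=cv2.imread(f'pics/{n}1.png')[:,:,::-1].copy()
    b=[x for x in blobs(mask(im,'orange'),20)]
    for x in b[:3]: print(n,cv2.boundingRect(x),cv2.contourArea(x))
    b=min(b,key=lambda x:abs(x.reshape(-1,2).mean(0)-({'scene':(117,240),'top':(423,239)}[n])).sum())
    c=b.reshape(-1,2); m=cv2.moments(b); px=(m['m10']/m['m00'],m['m01']/m['m00']); print(px)
    o,d=ray(n,px); rays.append((o,d[0]))
    y0,x0=int(px[1])-60,max(0,int(px[0])-60)
    cv2.imwrite(f'pics/mk_{n}.png',im[y0:y0+120,x0:x0+120,::-1].repeat(5,0).repeat(5,1))
print(tri(rays))
E
```

```text
t 31.35 p [ 0.476  -0.0061  0.1518] yaw -0.1971 tilt [ 0.0016 -0.0004] F [-0.1 -0.2  0.2] op 0.996 j [-0.25 -0.08  2.06 -0.    1.16 -0.05]
scene (106, 229, 21, 11) 96.0
(114.77083333333333, 233.77256944444443)
top (415, 233, 14, 9) 47.0
(421.031914893617, 237.386524822695)
(array([ 0.41165052, -0.23689397,  0.16370389]), [np.float64(0.00038439418569366827), np.float64(0.000384394185693584)])
```

View pics/mk_scene.png

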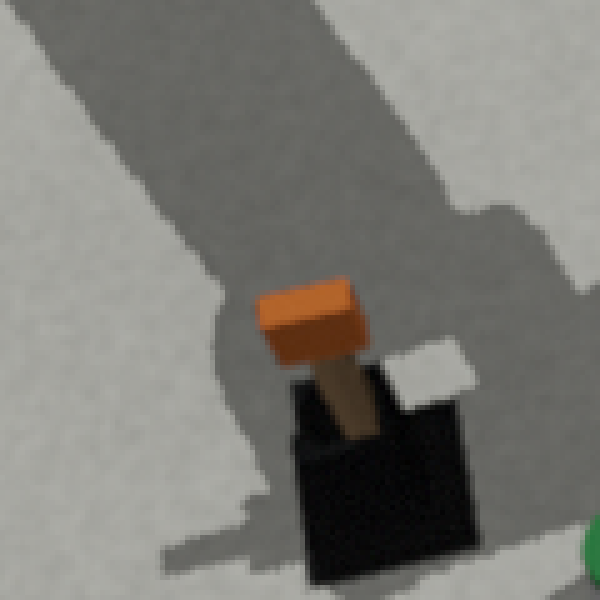

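View pics/mk_top.png

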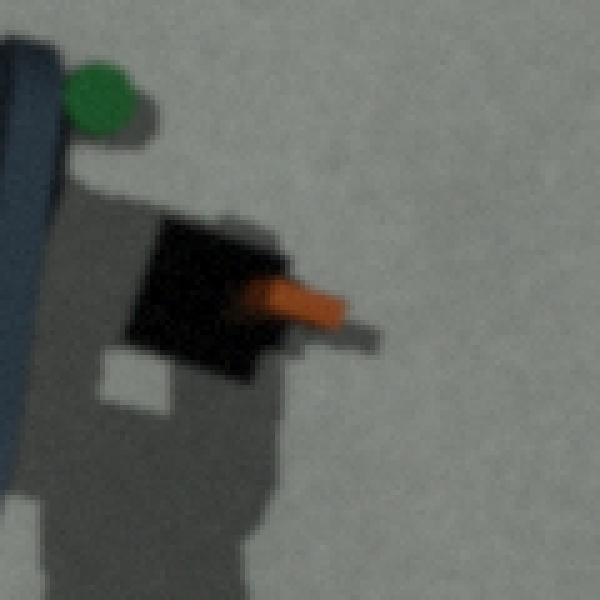

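```bash
python3 - <<'E'
from h import *
print(plane('top',np.array([(165,215),(285,255),(250,380),(125,340)])/5+[361,177],0.006), qrect(plane('top',np.array([(165,215),(285,255),(250,380),(125,340)])/5+[361,177],0.006)))
q=np.array([(290,382),(458,400),(478,545),(312,585)])/5.+[54,173]; 
go((0.411,-0.225,0.29),-0.24)
E
```

```text
[[ 0.45272    -0.2241062   0.006     ]
 [ 0.43080816 -0.28608477  0.006     ]
 [ 0.36666019 -0.26546569  0.006     ]
 [ 0.3885583  -0.20112901  0.006     ]] (array([ 0.4097, -0.2442]), array([66.8, 67.8]), np.float64(1.2433), np.float64(1.2369))
turn [ 0.0001 -0.0017  0.0429] shift cm [ -2.07  22.74 -13.82] j6~ -0.01
```

Request:
{"fn": "step_arm", "kwargs": {
  "moves": [0,0,0,0,0,-5,100,0,0,0,0,2,-10,100,0,0,0.01,-0.5,6,-13.8,100,0,0,0.02,-1,11.5,-13.8,100,0,0,0.03,-1.5,17,-13.8,100,0,0,0.04,-2,21,-13.8,100,0,0,0.043,-2.1,22.7,-13.8,100,0,0,0.043,-2.1,22.7,-13.8,100,0,0,0.043,-2.1,22.7,-13.8,100,0,0,0.043,-2.1,22.7,-13.8,100]
}}

```text
t: 32.6
ee_pos: [0.411, -0.2234, 0.2892]
ee_rot: [-3.119, 0.373, 0.0]
contact_force: [-0.1, -0.3, -1.4]
opening: 0.999
```

```bash
python3 - <<'E'
from h import *
st(); im,pose=wimg('w22')
b=blobs(mask(im,'orange'),50)
for x in b: print(cv2.boundingRect(x))
cv2.imwrite('pics/w22c.png',im[90:340,180:400,::-1].repeat(3,0).repeat(3,1)[:,:])
cv2.imwrite('pics/w22c.png',cv2.resize(im[100:300,190:390,::-1],(600,600),interpolation=cv2.INTER_CUBIC))
E
```

```text
t 32.6 p [ 0.411  -0.2234  0.2892] yaw -0.2381 tilt [0.     0.0003] F [-0.1 -0.3 -1.4] op 0.999 j [-0.74 -0.25  1.94  0.    1.44 -0.5 ]
(282, 191, 18, 44)
```

View pics/w22.png

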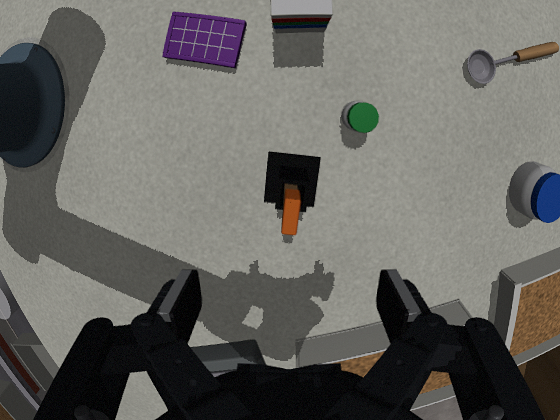

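View pics/w22c.png

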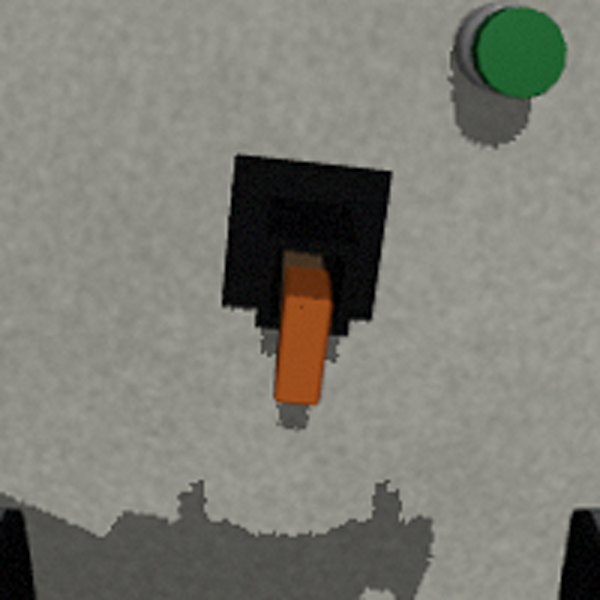

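```bash
python3 - <<'E'
from h import *
im,pose=load('w22')
f=lambda L:np.array(L)/3.+[190,100]
foot=plane('wrist',f([(236,155),(392,171),(372,322),(223,305)]),.006,pose=pose); print('foot',qrect(foot),qrect(foot[[1,2,3,0]]))
for z in (.160,.164,.166,.168):
    print(z,qrect(plane('wrist',f([(283,299),(331,299),(318,404),(275,401)]),z,pose=pose)))
# triangulate head top centre w/ scene
w=ray('wrist',[f([(283,299),(331,299),(318,404),(275,401)]).mean(0)],pose=pose)
sc=np.array([(257,298),(348,278),(357,310),(265,333)])/5.+[54,173]
tp=np.array([(272,278),(345,303),(338,330),(268,308)])/5.+[361,177]
S=ray('scene',[sc.mean(0)]);T=ray('top',[tp.mean(0)])
print(tri([(w[0],w[1][0]),(S[0],S[1][0])]));print(tri([(w[0],w[1][0]),(S[0],S[1][0]),(T[0],T[1][0])]))
E
```

```text
foot (array([ 0.4099, -0.2451]), array([69.1, 70.3]), np.float64(-0.342), np.float64(-0.3495)) (array([ 0.4099, -0.2451]), array([69.1, 70.3]), np.float64(-0.342), np.float64(-0.3495))
0.16 (array([ 0.4079, -0.2412]), array([13.5, 33. ]), np.float64(-0.3315), np.float64(-0.2755))
0.164 (array([ 0.4082, -0.2398]), array([13.3, 32.5]), np.float64(-0.3315), np.float64(-0.2755))
0.166 (array([ 0.4084, -0.2391]), array([13.2, 32.2]), np.float64(-0.3315), np.float64(-0.2755))
0.168 (array([ 0.4086, -0.2383]), array([13.1, 32. ]), np.float64(-0.3315), np.float64(-0.2755))
(array([ 0.40951869, -0.23816807,  0.16202198]), [np.float64(0.002306651414859689), np.float64(0.002306651414859712)])
(array([ 0.41015263, -0.23833612,  0.16331075]), [np.float64(0.002260100165022737), np.float64(0.002494022849272506), np.float64(0.0008458344893050776)])
```

```bash
python3 - <<'E'
from h import *
im,pose=load('w22')
f=lambda p:np.array(p)/3.+[190,100]; g=lambda p:np.array(p)/5.+[54,173]; h=lambda p:np.array(p)/5.+[361,177]
def pl(n,a,b,**k):
    o,d=ray(n,[a,b],**k); v=np.cross(d[0],d[1]); return v/np.linalg.norm(v)
n1=pl('scene',g((334,360)),g((362,436)))
n2=pl('wrist',f((304,300)),f((304,256)),pose=pose)  # head far top edge centre -> stake centre
n3=pl('top',h((306,304)),h((240,298)))
for a,b in ((n1,n2),(n1,n3)):
    d=np.cross(a,b); d/=d[2]; print(d.round(3))
# stake centre at rim height, scene
print(plane('scene',[g((362,436)),g((345,440)),g((380,432))],.08).round(4), plane('wrist',[f((304,256)),f((283,250)),f((325,258))],.08,pose=pose).round(4))
E
```

```text
[0.007 0.067 1.   ]
[0.004 0.067 1.   ]
[[ 0.425  -0.242   0.08  ]
 [ 0.4227 -0.2483  0.08  ]
 [ 0.4275 -0.2355  0.08  ]] [[ 0.4112 -0.2334  0.08  ]
 [ 0.4042 -0.2293  0.08  ]
 [ 0.4187 -0.236   0.08  ]]
```

```bash
cat >> h.py <<'E'
def goR(p,yaw,axis):
    s=r.read_state(); Rt=R.from_rotvec(s['ee_rot']).as_matrix()
    Z=-np.array(axis,float); Z/=np.linalg.norm(Z); X=np.array([np.cos(yaw),np.sin(yaw),0]); X-=Z*(X@Z); X/=np.linalg.norm(X); Y=np.cross(Z,X)
    D=R.from_matrix(Rt.T@np.stack([X,Y,Z],1)).as_rotvec(); print('turn',D.round(4),'shift',(Rt.T@(np.array(p)-s['ee_pos'])*100).round(2))
E
python3 - <<'E'
from h import *
im,pose=load('w22')
b=blobs(mask(im,'orange'),50)[0].reshape(-1,2)
# long edges by row
L=[];Rr=[]
for row in range(202,232):
    x=b[b[:,1]==row][:,0]; L.append((x.min(),row)); Rr.append((x.max()+1,row))
for e in (L,Rr):
    P=plane('wrist',np.array(e),.166,pose=pose)[:,:2]; v=cv2.fitLine(P.astype(np.float32),2,0,.01,.01).ravel(); v*=np.sign(v[1]); print(np.arctan2(v[1],v[0])-np.pi/2,P.mean(0))
print(st()['t'])
goR((.4085,-.2413,.20),-.32,(.005,.067,1)); goR((.4085,-.2413,.128),-.32,(.005,.067,1))
E
```

```text
-0.3437723 [ 0.40235965 -0.23695628]
-0.35153544 [ 0.41517395 -0.2400795 ]
t 32.65 p [ 0.411  -0.2235  0.2892] yaw -0.2382 tilt [0.0001 0.0002] F [-1.  -0.1  0.3] op 1.001 j [-0.74 -0.25  1.94  0.    1.44 -0.5 ]
32.65
turn [-0.0659  0.0136  0.0813] shift [0.18 1.79 8.92]
turn [-0.0659  0.0136  0.0813] shift [ 0.18  1.79 16.12]
```

Request:
{"fn": "step_arm", "kwargs": {
  "moves": [-0.02,0.005,0.03,0.2,1,2,60,-0.04,0.01,0.06,0.2,1.8,4,60,-0.066,0.013,0.108,0.2,1.8,6,60,-0.066,0.013,0.108,0.2,1.8,8,60,-0.066,0.013,0.108,0.2,1.8,8.5,60,-0.066,0.013,0.108,0.2,1.8,8.5,60,-0.066,0.013,0.108,0.2,1.8,8.5,60,-0.066,0.013,0.108,0.2,1.8,8.5,60,-0.066,0.013,0.108,0.2,1.8,8.5,60,-0.066,0.013,0.108,0.2,1.8,8.5,60]
}}

```text
t: 33.9
ee_pos: [0.4083, -0.2425, 0.2044]
ee_rot: [3.028, -0.532, 0.008]
contact_force: [0.1, -1.0, 0.4]
opening: 0.601
```

```bash
python3 - <<'E'
from h import *
st(); im,pose=wimg('w23')
goR((.4085,-.2413,.128),-.347,(.005,.067,1))
b=blobs(mask(im,'orange'),50)[0]; print(cv2.boundingRect(b))
E
```

```text
t 33.9 p [ 0.4083 -0.2425  0.2044] yaw -0.3476 tilt [-0.0065 -0.067 ] F [ 0.1 -1.   0.4] op 0.601 j [-0.75 -0.17  2.04 -0.06  1.23 -0.38]
turn [ 0.0007  0.0014 -0.0016] shift [-0.15 -0.62  7.61]
(273, 189, 23, 66)
```

View pics/w23.png

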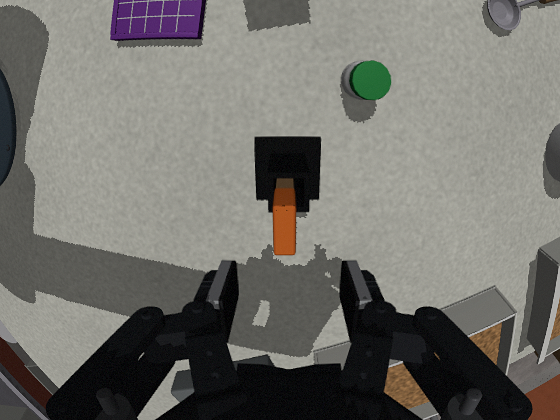

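```bash
python3 - <<'E'
from h import *
im,pose=load('w23')
cv2.imwrite('pics/w23c.png',cv2.resize(im[120:280,220:350,::-1],None,fx=4,fy=4,interpolation=cv2.INTER_CUBIC))
print(qrect(plane('wrist',np.array([(273,206.5),(297,206.5),(296,254.5),(274,254.5)]),.166,pose=pose)))
E
```

```text
(array([ 0.4077, -0.2381]), array([13.9, 32.4]), np.float64(-0.353), np.float64(-0.3564))
```

View pics/w23c.png

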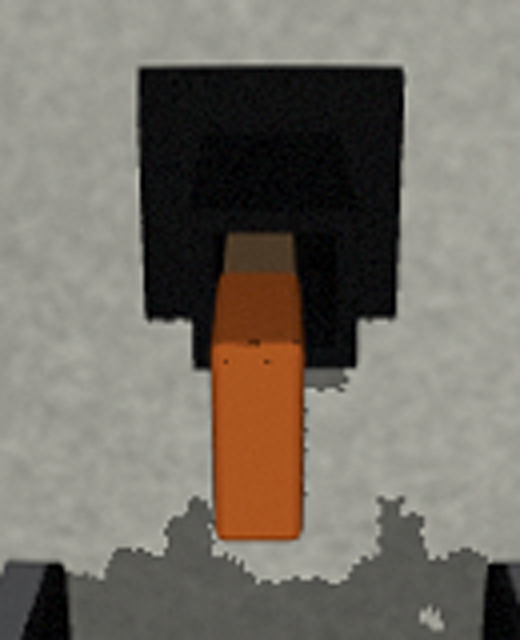

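Request:
{"fn": "step_arm", "kwargs": {
  "moves": [0,0,0,-0.27,-0.65,2,60,0,0,0,-0.27,-0.65,5,60,0,0,0,-0.27,-0.65,7.2,60,0,0,0,-0.27,-0.65,7.6,60,0,0,0,-0.27,-0.65,7.6,40,0,0,0,-0.27,-0.65,7.6,0,0,0,0,-0.27,-0.65,7.6,0,0,0,0,-0.27,-0.65,7.6,0,0,0,0,-0.27,-0.65,7.6,0,0,0,0,-0.27,-0.65,7.6,0]
}}

```text
t: 35.2
ee_pos: [0.4081, -0.2411, 0.1293]
ee_rot: [3.027, -0.532, 0.01]
contact_force: [-0.6, 0.8, 6.3]
opening: 0.159
```

```bash
python3 - <<'E'
from h import *
st(); im,pose=wimg('w24')
cv2.imwrite('pics/w24c.png',cv2.resize(im[100:380,160:420,::-1],None,fx=2,fy=2,interpolation=cv2.INTER_CUBIC))
E
```

```text
t 35.2 p [ 0.4081 -0.2411  0.1293] yaw -0.3474 tilt [-0.0052 -0.0685] F [-0.6  0.8  6.3] op 0.159 j [-0.74 -0.07  2.1  -0.06  1.07 -0.37]
```

View pics/w24c.png

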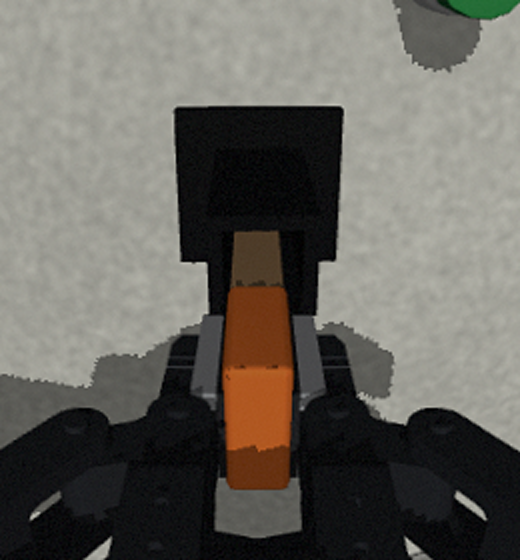

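Request:
{"fn": "step_arm", "kwargs": {
  "moves": [0,0,0,0,0,-1,0,0,0,0,0,0,-2.5,0,0,0,0,0,0,-4,0,0,0,0,0,0,-6,0,0,0,0,0,0,-8,0,0,0,0,0,0,-10,0,0,0,0,0,0,-12,0,0,0,0,0,0,-12,0,0,0,0,0,0,-12,0,0,0,0,0,0,-12,0]
}}

```text
t: 36.5
ee_pos: [0.4078, -0.232, 0.2467]
ee_rot: [3.029, -0.533, 0.005]
contact_force: [0.6, 0.3, 0.1]
opening: 0.152
```

```bash
python3 - <<'E'
from h import *
st(); im,pose=wimg('w25'); sc=r.get_image('scene'); cv2.imwrite('pics/scene2.png',sc[:,:,::-1])
cv2.imwrite('pics/w25c.png',cv2.resize(im[100:380,160:420,::-1],None,fx=2,fy=2,interpolation=cv2.INTER_CUBIC))
cv2.imwrite('pics/scene2c.png',cv2.resize(sc[130:330,40:260,::-1],None,fx=3,fy=3,interpolation=cv2.INTER_CUBIC))
goR((.4927,.0773,.26),-.197,(0,0,1))
E
```

```text
t 36.5 p [ 0.4078 -0.232   0.2467] yaw -0.3476 tilt [-0.008  -0.0653] F [0.6 0.3 0.1] op 0.152 j [-0.73 -0.23  2.   -0.06  1.33 -0.37]
turn [ 0.0654 -0.0101 -0.151 ] shift [ -2.55 -31.83  -3.41]
```

View pics/w25c.png

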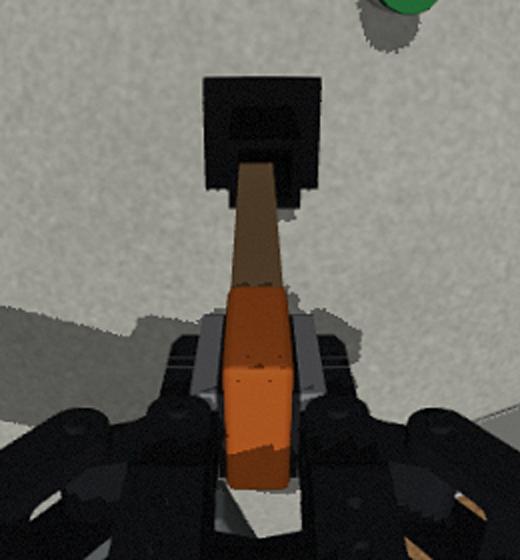

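View pics/scene2c.png

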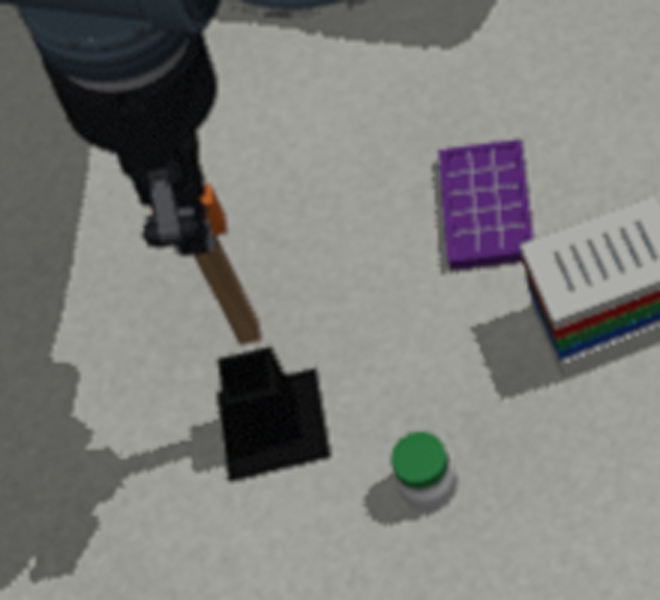

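```bash
python3 - <<'E'
from h import *
im,pose=load('w25'); Rt=R.from_rotvec(pose[1]).as_matrix()
for px,z in (((239,163),.122),((275,163),.122),((232,286),-.003),((282,286),-.003),((224,366),-.038),((292,366),-.038),((228,488),-.038),((290,488),-.038)):
    p=np.array(px)/2.+[160,100]; o,d=ray('wrist',[p],pose=pose); o=Rt.T@(o-pose[0]); d=Rt.T@d[0]
    print(px,(o+d*(z-o[2])/d[2]).round(4))
E
```

```text
(239, 163) [-0.0081 -0.0164  0.122 ]
(275, 163) [ 0.007  -0.0164  0.122 ]
(232, 286) [-0.0065 -0.0178 -0.003 ]
(282, 286) [ 0.0053 -0.0177 -0.003 ]
(224, 366) [-0.0068 -0.0173 -0.038 ]
(292, 366) [ 0.006  -0.0172 -0.038 ]
(228, 488) [-0.0068  0.014  -0.038 ]
(290, 488) [ 0.0064  0.0141 -0.038 ]
```

```bash
cat >> h.py <<'E'
def proj(name,P,pose=None):
    info=r.camera_info(name); K=info['camera_matrix']; P=np.atleast_2d(P)
    c=(P-info['origin'])@R.from_rotvec(info['rotation']).as_matrix(); return np.stack([K[0,2]+K[0,0]*c[:,0]/-c[:,2],K[1,2]-K[1,1]*c[:,1]/-c[:,2]],1)
E
python3 - <<'E'
from h import *
im,pose=load('w25'); Rt=R.from_rotvec(pose[1]).as_matrix()
sc=cv2.imread('pics/scene2.png'); cv2.imwrite('pics/scene2d.png',cv2.resize(sc[180:260,85:145],None,fx=8,fy=8,interpolation=cv2.INTER_CUBIC))
for nm,yc,tilt in (('aligned',-.0007,0),('tilted',-.0016,-.053)):
    def pt(x,y,z): # marker-local z from tcp plane
        c=np.array([0,yc+tilt*(z+.02),z]); return pose[0]+Rt@(c+[x,y,0])
    for z in (.122,-.003):
        P=[pt(x,y,z) for x in(-.007,.007) for y in (-.007,.007)]; print(nm,z,((proj('scene',P)-[85,180])*8).round(0).tolist())
E
```

```text
aligned 0.122 [[289.0, 468.0], [229.0, 480.0], [296.0, 518.0], [236.0, 530.0]]
aligned -0.003 [[186.0, 182.0], [119.0, 195.0], [193.0, 236.0], [126.0, 248.0]]
tilted 0.122 [[325.0, 460.0], [266.0, 472.0], [333.0, 510.0], [272.0, 523.0]]
tilted -0.003 [[195.0, 180.0], [128.0, 193.0], [202.0, 234.0], [134.0, 247.0]]
```

View pics/scene2d.png

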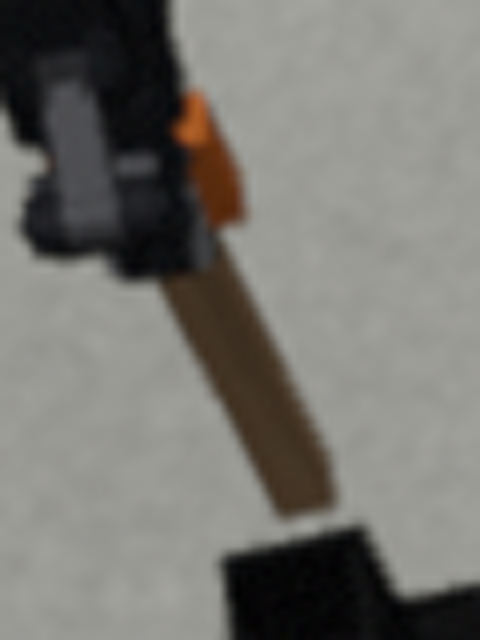

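```bash
cat >> h.py <<'E'
def sock(zb,bx=(.4927,.0773),b=(-.0005,-.0100,.1215),al=-.055,yaw=-.197):
    s=r.read_state(); Rt=R.from_rotvec(s['ee_rot']).as_matrix()
    X=np.array([np.cos(yaw),np.sin(yaw),0]); Z=np.array([0,0,-1.]); Y=np.cross(Z,X)
    Rg=np.stack([X,Y,Z],1)@R.from_rotvec([al,0,0]).as_matrix(); p=np.array([*bx,zb])-Rg@np.array(b)
    print('zb',zb,'p',p.round(4),'turn',R.from_matrix(Rt.T@Rg).as_rotvec().round(4),'shift',(Rt.T@(p-s['ee_pos'])*100).round(2))
E
python3 - <<'E'
from h import *
sock(.14); sock(.006)
E
```

```text
zb 0.14 p [0.4925 0.074  0.2619] turn [ 0.0105 -0.006  -0.1512] shift [ -2.45 -31.5   -3.57]
zb 0.006 p [0.4925 0.074  0.1279] turn [ 0.0105 -0.006  -0.1512] shift [ -2.65 -32.36   9.8 ]
```

Request:
{"fn": "step_arm", "kwargs": {
  "moves": [0,0,0,0,-2,-2,0,0.002,-0.001,-0.03,-0.3,-6,-3.5,0,0.004,-0.002,-0.06,-0.7,-11,-3.6,0,0.006,-0.003,-0.09,-1.2,-16,-3.6,0,0.008,-0.005,-0.12,-1.6,-21,-3.6,0,0.01,-0.006,-0.15,-2,-26,-3.6,0,0.01,-0.006,-0.151,-2.4,-30,-3.6,0,0.01,-0.006,-0.151,-2.45,-31.5,-3.6,0,0.01,-0.006,-0.151,-2.45,-31.5,-3.6,0,0.01,-0.006,-0.151,-2.45,-31.5,-3.6,0]
}}

```text
t: 37.85
ee_pos: [0.4927, 0.0727, 0.2627]
ee_rot: [3.07, -0.306, -0.007]
contact_force: [0.0, 0.3, -0.4]
opening: 0.153
```

```bash
python3 - <<'E'
from h import *
st(); im,pose=wimg('w26'); sc=r.get_image('scene'); cv2.imwrite('pics/scene3.png',sc[:,:,::-1])
cv2.imwrite('pics/w26c.png',cv2.resize(im[100:380,160:420,::-1],None,fx=2,fy=2,interpolation=cv2.INTER_CUBIC))
cv2.imwrite('pics/scene3c.png',cv2.resize(sc[130:280,200:330,::-1],None,fx=4,fy=4,interpolation=cv2.INTER_CUBIC))
sock(.14);sock(.07);sock(.006)
E
```

```text
t 37.85 p [0.4927 0.0727 0.2627] yaw -0.1985 tilt [-0.0101 -0.056 ] F [ 0.   0.3 -0.4] op 0.153 j [-0.05 -0.13  1.9  -0.06  1.39  0.16]
zb 0.14 p [0.4925 0.074  0.2619] turn [ 0.0017 -0.0014 -0.0021] shift [-0.05 -0.13  0.09]
zb 0.07 p [0.4925 0.074  0.1919] turn [ 0.0017 -0.0014 -0.0021] shift [-0.06 -0.53  7.07]
zb 0.006 p [0.4925 0.074  0.1279] turn [ 0.0017 -0.0014 -0.0021] shift [-0.07 -0.89 13.46]
```

View pics/w26c.png

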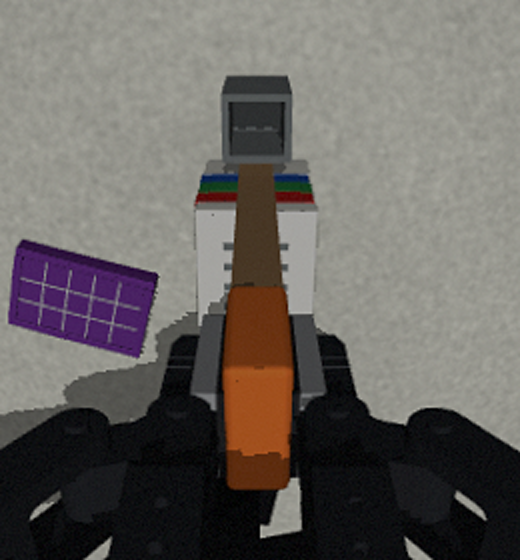

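View pics/scene3c.png

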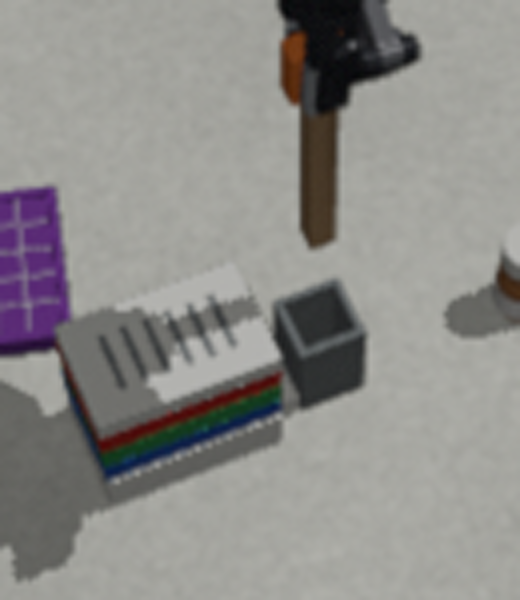

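Request:
{"fn": "step_arm", "kwargs": {
  "moves": [0,0,0,-0.05,-0.2,2,0,0,0,0,-0.05,-0.35,4,0,0,0,0,-0.06,-0.45,6,0,0,0,0,-0.06,-0.53,6.8,0,0,0,0,-0.06,-0.53,7,0,0,0,0,-0.06,-0.53,7,0,0,0,0,-0.06,-0.53,7,0,0,0,0,-0.06,-0.53,7,0,0,0,0,-0.06,-0.53,7,0,0,0,0,-0.06,-0.53,7,0]
}}

```text
t: 39.2
ee_pos: [0.4926, 0.0752, 0.1926]
ee_rot: [3.07, -0.304, -0.006]
contact_force: [0.3, 0.4, -0.7]
opening: 0.155
```

```bash
python3 - <<'E'
from h import *
st(); im,pose=wimg('w27'); sc=r.get_image('scene'); cv2.imwrite('pics/scene4.png',sc[:,:,::-1])
cv2.imwrite('pics/w27c.png',cv2.resize(im[100:380,160:420,::-1],None,fx=2,fy=2,interpolation=cv2.INTER_CUBIC))
cv2.imwrite('pics/scene4c.png',cv2.resize(sc[150:250,240:320,::-1],None,fx=6,fy=6,interpolation=cv2.INTER_CUBIC))
sock(.07);sock(.006)
E
```

```text
t 39.2 p [0.4926 0.0752 0.1926] yaw -0.1971 tilt [-0.0096 -0.0556] F [ 0.3  0.4 -0.7] op 0.155 j [-0.05 -0.06  1.96 -0.06  1.25  0.17]
zb 0.07 p [0.4925 0.074  0.1919] turn [ 0.0015 -0.0013 -0.0001] shift [0.02 0.11 0.07]
zb 0.006 p [0.4925 0.074  0.1279] turn [ 0.0015 -0.0013 -0.0001] shift [ 0.01 -0.25  6.46]
```

View pics/w27c.png

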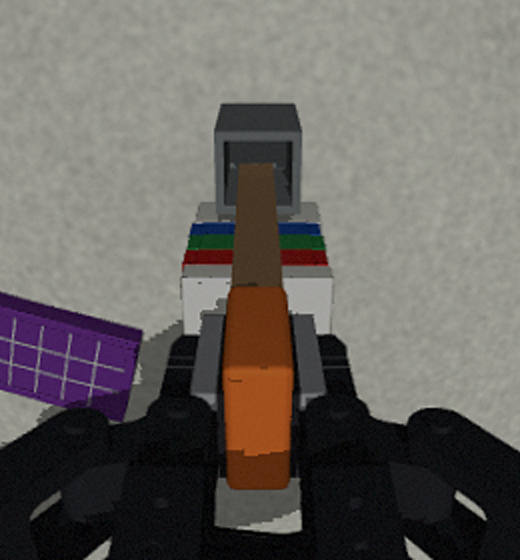

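View pics/scene4c.png

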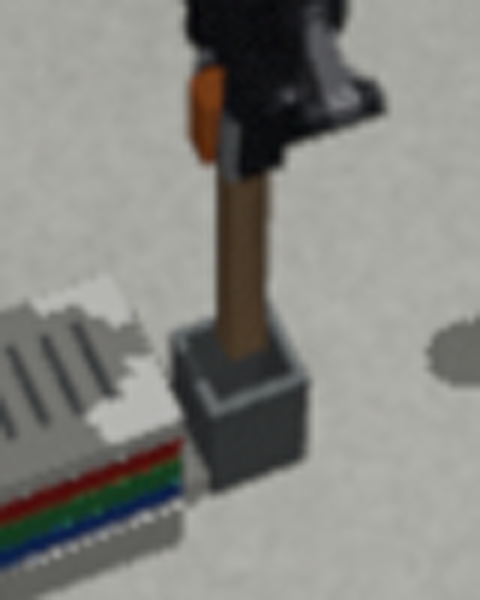

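```bash
python3 - <<'E'
from h import *
im,pose=load('w27')
f=lambda L:np.array(L)/2.+[160,100]
print(plane('wrist',f([(239,164),(274,164)]),.0705,pose=pose).round(4), plane('wrist',f([(216,132),(300,132),(213,213),(302,213)]),.06,pose=pose).round(4), plane('wrist',f([(223,142),(292,142)]),.06,pose=pose).round(4))
E
```

```text
[[0.4866 0.0859 0.0705]
 [0.501  0.083  0.0705]] [[0.479  0.0988 0.06  ]
 [0.5143 0.0917 0.06  ]
 [0.4695 0.0626 0.06  ]
 [0.5086 0.0547 0.06  ]] [[0.481  0.0938 0.06  ]
 [0.5101 0.088  0.06  ]]
```

Request:
{"fn": "step_arm", "kwargs": {
  "moves": [0,0,0,0,0,1.5,0,0,0,0,0,-0.05,3,0,0,0,0,0,-0.15,4.5,0,0,0,0,0,-0.2,5.7,0,0,0,0,0,-0.25,6.3,0,0,0,0,0,-0.25,6.5,0,0,0,0,0,-0.25,6.5,0,0,0,0,0,-0.25,6.5,0,0,0,0,0,-0.25,6.5,0,0,0,0,0,-0.25,6.5,0]
}}

```text
t: 40.55
ee_pos: [0.4925, 0.074, 0.1276]
ee_rot: [3.07, -0.304, -0.006]
contact_force: [0.9, -0.2, -0.3]
opening: 0.159
```

```bash
python3 - <<'E'
from h import *
st(); sc=r.get_image('scene'); cv2.imwrite('pics/scene5.png',sc[:,:,::-1])
cv2.imwrite('pics/scene5c.png',cv2.resize(sc[150:250,240:320,::-1],None,fx=6,fy=6,interpolation=cv2.INTER_CUBIC))
sock(.006)
E
```

```text
t 40.55 p [0.4925 0.074  0.1276] yaw -0.1971 tilt [-0.0094 -0.0557] F [ 0.9 -0.2 -0.3] op 0.159 j [-0.05  0.02  2.01 -0.06  1.12  0.17]
zb 0.006 p [0.4925 0.074  0.1279] turn [ 0.0015 -0.0016 -0.0002] shift [ 0.01  0.   -0.03]
```

View pics/scene5c.png

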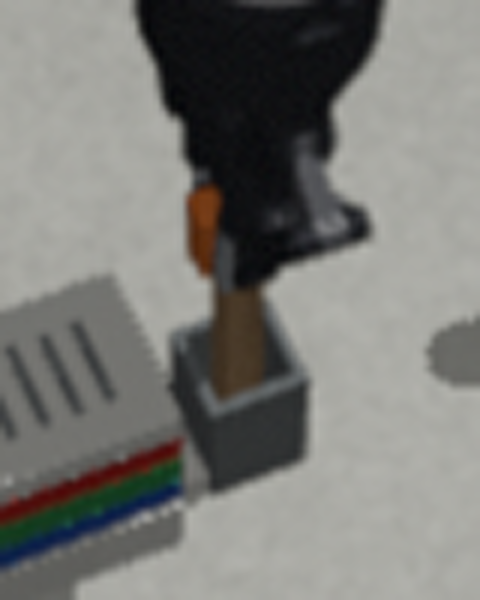

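Request:
{"fn": "step_arm", "kwargs": {
  "moves": [0,0,0,0,0,0.1,0,0,0,0,0,0,0.2,0,0,0,0,0,0,0.25,0,0,0,0,0,0,0.25,0,0,0,0,0,0,0.25,0,0,0,0,0,0,0.25,0,0,0,0,0,0,0.25,0,0,0,0,0,0,0.25,0,0,0,0,0,0,0.25,0,0,0,0,0,0,0.25,0]
}}

```text
t: 41.85
ee_pos: [0.4931, 0.0739, 0.1272]
ee_rot: [3.07, -0.303, -0.006]
contact_force: [-4.5, -0.0, 12.3]
opening: 0.156
```

Request:
{"fn": "step_arm", "kwargs": {
  "moves": [0,0,0,0,0,-0.2,0,0,0,0,0,0,-0.2,0,0,0,0,0,0,-0.2,20,0,0,0,0,0,-0.2,30,0,0,0,0,0,-0.2,45,0,0,0,0,0,-0.2,50,0,0,0,0,0,-2,50,0,0,0,0,0,-5,50,0,0,0,0,0,-8,50,0,0,0,0,0,-12,50]
}}

```text
t: 43.1
ee_pos: [0.4932, 0.0806, 0.2466]
ee_rot: [3.07, -0.304, -0.007]
contact_force: [1.2, 0.1, -1.0]
opening: 0.497
```

Request:
{"fn": "step_arm", "kwargs": {
  "moves": [0,0,0,0,0,-3,50,0.055,0,0,0,-4,-3,50,0.055,0,0,0,-8,-3,50,0.055,0,0,0,-10,-3,50,0.055,0,0,0,-10,-3,50,0.055,0,0,0,-10,-3,50,0.055,0,0,0,-10,-3,50,0.055,0,0,0,-10,-3,50,0.055,0,0,0,-10,-3,50,0.055,0,0,0,-10,-3,50]
}}

```text
t: 44.35
ee_pos: [0.5134, 0.1799, 0.2691]
ee_rot: [3.125, -0.309, 0.002]
contact_force: [0.6, 0.4, -0.4]
opening: 0.495
```

```bash
python3 - <<'E'
from h import *
st(); im,pose=wimg('w30'); sc=r.get_image('scene'); cv2.imwrite('pics/scene6.png',sc[:,:,::-1])
cv2.imwrite('pics/scene6c.png',cv2.resize(sc[150:300,190:350,::-1],None,fx=4,fy=4,interpolation=cv2.INTER_CUBIC))
E
```

```text
t 44.35 p [0.5134 0.1799 0.2691] yaw -0.1974 tilt [ 0.001  -0.0017] F [ 0.6  0.4 -0.4] op 0.495 j [ 0.13 -0.04  1.79 -0.    1.38  0.33]
```

View pics/w30.png

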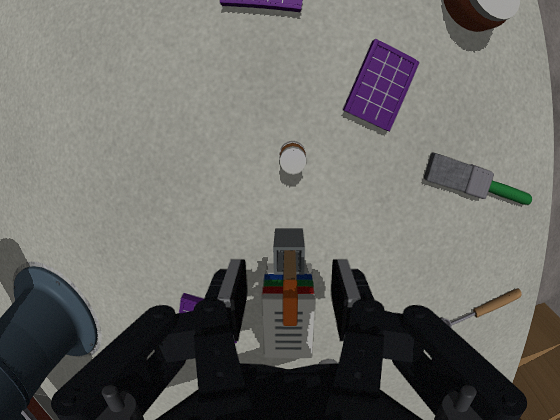

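View pics/scene6c.png

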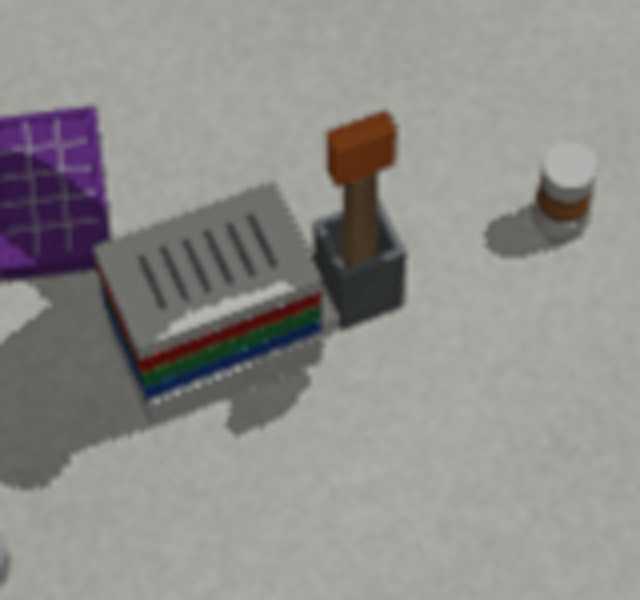

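View pics/scene6.png

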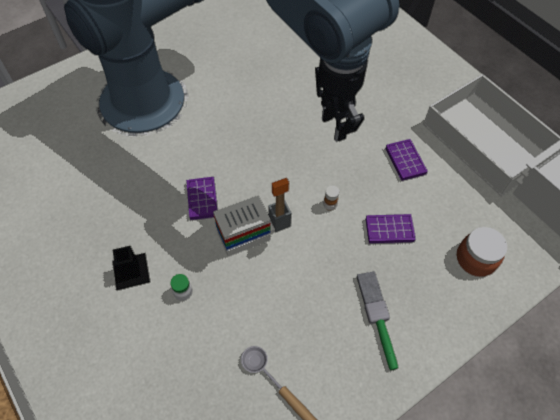

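```bash
python3 - <<'E'
from workcell import r
print(r.finish_job())
E
```

```text
the job is handed in; nothing more can be done
None
```

I built the stack on the pan from the bottom up: blue, green, red, with the white cover squarely on top. No yellow sieve was there, and I left the purple look-alikes alone. I then pulled the marker from its cup, which had been knocked a few centimetres during the run, and stood it in the grey socket. I handed in at about 44 s of the 208 s allowed.

- **Sieve alignment:** in the wrist pictures each sieve's centre measured within about 1.5 mm of the pan's, with the same turn.
- **Pressing each mesh:** the fingertips met all three within 0.1 mm of the height expected for a flat sieve. The blue press was firmer than I meant, at 33 N down with about 17 N sideways. Blue still measured within about 1.5 mm of the pan afterwards.
- **Cover:** it looks flush and square in the last pictures. My automatic corner fit on it failed, so this was checked by eye only.
- **Marker:** I had judged its lean in the cup wrongly, so it sat tilted about 0.055 rad in the grip. I corrected for that, felt it touch the socket floor, and it stands upright on its own.
- **Bystanders:** the jar and vial look unmoved in the last scene picture, and the robot is touching nothing.

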